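Set the guide roller of a sample-rack feeder with a setting block

ROBOT

A 7-joint arm with a two-finger parallel gripper is mounted at the origin on the work surface. World frame = base frame: x ahead of the robot, y to its left, z up, the work surface at z = 0. Lengths are in m, angles in rad, forces in N, time in s.
With the tool pointing down it reaches from about 0.425 to 0.825 m from the base axis. Payload 3.6 kg.
Tool frame: the origin (TCP) lies on the centre line of the jaws, within the pads' length; the fingertips stand 22 mm ahead of it and the grasp point (between the pads) lies 3 mm ahead of it; z points along the fingers, x is the direction in which the jaws open and shut, and the axes are right-handed (so a half turn about z gives the same grasp; the last joint's range is limited). The gripper opens to 93 mm and grips with 3 to 60 N. Pads are 15 mm wide; open, the fingers measure 128 mm over their backs; the gripper's body (75 mm by 188 mm) begins 65 mm behind the grasp point.
Start: joints at [-1.194, 0.615, -0.013, 1.423, 0.008, 1.103, -0.04], TCP at [0.255, 0.598, 0.241] pointing down, gripper open.
Joint ranges: [-3.12, 3.12], [-0.3, 2.06], [-1.34, 1.32], [0.26, 2.42], [-1.36, 4.5], [0.01, 1.98], [-2.84, 2.84]. Speed limits (rad/s): [2.79, 2.79, 3.14, 3.14, 3.14, 3.14, 3.14].

INTERFACE

Orientations are given as a unit quaternion [x, y, z, w].
In Python, from station import get_obs, grab_frame, camera_params, sign_off gives the robot as it stands. The module is installed in compiled form; this text tells all that it offers.
- The arm moves only by the tool apply_moves, never from a script. Its argument "deltas" is a list that holds one entry, the list of rows, each a list of 4 numbers: the shift along the tool's x, y, z in m, then the turn about the tool's z in rad. A call has 1 to 20 rows; each row is the pose to reach, as a shift and turn from the pose commanded when the call began, along the tool's axes at that moment; what a row does not reach only later rows make up. A row lasts 1/8 s, in which the tool goes at most 62.5 mm and 10.7 degrees, less where a joint would pass 70% of its speed; a pose out of reach is approached as far as the arm can. A call with a gripper value outside its range is refused whole. "hand" is the opening, from 0 (shut) to 1 (fully open), set as the call begins (left out, the last holds). The fingers move at their own pace and stop on an object; the grip force is fixed at half the most. Time passes only in rows, so rows that repeat a pose let the fingers close. It gives the time, the measured TCP pose, the force and the opening at its end, in the units of the state.
- get_obs(): the state, without advancing time (a new reading comes with each control period).
- grab_frame(name): name is "scene" or "top"; returns the picture (384x512x3 uint8, blue, green, red); there is no depth.
- camera_params(name): a dict with "fx", "fy", "cx", "cy" (pixels), "R" (3x3) and "t" (3): a world point X has camera coordinates R X + t. Camera axes: x right, y down, z forward; pixel columns grow to the right and rows downward; lengths in m; the calibration is good to about 2 mm. A picture is of the moment at which its call begins. camera_params takes no time and is no camera call.
- sign_off(): hands the job in, once; it reports no verdict.
The state is a dict: "clock": time; "qpos": joint angles; "joint_velocities": joint speeds; "effort": joint torques, N m; "tcp_pos": TCP position; "tcp_rot": TCP orientation; "ft_force": force on the tool from outside, world axes, zero at the start; "wrist_torque": the same for the moment, N m; "width": finger opening in m.
Only numpy, scipy, OpenCV 4.12 (cv2) and the standard library are available. Lean on these libraries where they do the work, as an engineer would, in place of code of your own. Each camera call takes 0.05 s, during which the arm holds its last target.

TASK

Set the lane of the sample-rack feeder: stand the wider aluminium setting block in the lane beside the guide roller, then swing the lever of the roller's eccentric stud until the roller just touches the block against the fence, so that the block still slides with light drag but has no play. Check it by sliding the block back along the lane on the deck, past the roller towards the open end, then stand it upright on the bench off the feeder; leave the lever as set and do not disturb the narrower block.

Things in the scene. Friction and masses are not known exactly. Their poses are not given: they have to be found in the camera images.
- lane_mid (a point): Rack feeder: fixed aluminium deck, 160 x 360 mm, top 12 mm above the bench. Point on the deck top, on the lane's centre line, level with the stud. y runs along the lane: deck ends at y -170 mm (open end) and +190 mm (closed end, behind the 85 mm high white reader housing that starts at +115 mm). x: deck spans -115 (roller and lever side) to +45 mm (fence side); z up.
- fence_face (a point): Fixed straight aluminium fence, 26 mm high above the deck, on the +x side of the lane: point on its inner face, half-way up, level with the stud; axes as lane_mid. It lies 11 to 14 mm from lane_mid in x (varies). It runs straight from y -152 to +102 mm, with a flared lead-in to -178 mm at the open end.
- stud_axis (a point): Vertical axis about which the eccentric stud and its lever turn, at the deck top, 32.6 mm from lane_mid on the -x side; axes as lane_mid. Behind the lever's start, a 46 mm high (above bench) grey cover stands on the deck at x -113 to -58 mm, y +93 to +183 mm from lane_mid.
- roller_mid (a point): Centre of the black guide roller (36 mm diameter, 6 to 24 mm above the deck, spins freely), 7 mm off the stud axis. Gap = distance of this point from the fence face along x, less 18 mm. Pressed hard against the block it springs back to about 10 N when the lever is let go.
- stud (a joint): Turn of the eccentric stud (rad), growing anticlockwise seen from above, 0 to 2.7. Roller centre lies 32.6 + 7 cos(stud) mm from lane_mid towards -x and 7 sin(stud) mm towards -y: at 0 the gap is widest (32 to 36 mm), at 2.7 narrowest. Starts at 0.1 to 0.6; meets the wide block at about 1.6 to 2.2. Its friction, 0.07 N m (1.2 N at the grip), holds it where left.
- lever_grip (a point): Middle of the upright black grip (12 mm diameter, 44 to 78 mm above the bench) on the lever's end, 60 mm from the stud axis, 61 mm above the bench. At stud 0 the lever points 130 degrees anticlockwise from lane_mid's +x; as stud grows it swings over the deck on the side away from the fence, towards the open end. Arm 16 mm wide, 38 to 44 mm above the bench.
- wide_block_mid (a point): Wider setting block, 0.2 to 0.4 kg, loose on the bench: aluminium, 25 mm wide (x), 100 mm long (y), 40 mm high, with an upright black grip tab on the middle of its top, 16 mm (x) by 12 mm (y) by 30 mm high (70 mm in all). Point: its centre, 35 mm above its underside. Either end may lead.
- narrow_block_mid (a point): Narrower setting block (for other racks), made the same but 18 mm wide; same point. To be left where it is.
There are look-alikes about, which are no part of the job. Leave any pink or red look-alike of the part that bears wide_block_mid alone.

How it is judged:
On the way, in this order (a step that is already met when the one before it is completed fails the run):
1. the wide block stands on the deck in the lane between roller and fence, before the roller is set (y of wide_block_mid in the frame of lane_mid between -0.05 and 0.038 m and x of wide_block_mid in the frame of fence_face between -0.024 and -0.009 m and height (world z) of wide_block_mid below 0.05 m and angle between wide_block_mid's own z axis and vertical below 0.1 rad), for 0.2 s.
2. the roller is brought up to the block: gap 24.2 to 26.2 mm with the 25 mm block still between roller and fence (x of roller_mid in the frame of fence_face between -0.0442 and -0.0422 m and y of wide_block_mid in the frame of lane_mid between -0.05 and 0.038 m and height (world z) of wide_block_mid below 0.05 m), for 0.3 s.
3. the block is slid along the lane on the deck until it is clear of the roller at the open end, the gap still set (x of roller_mid in the frame of fence_face between -0.0442 and -0.0422 m and y of wide_block_mid in the frame of lane_mid between -0.17 and -0.072 m and x of wide_block_mid in the frame of fence_face between -0.03 and -0.009 m and height (world z) of wide_block_mid below 0.052 m), for 0.05 s.
At the end, for the whole second after the job is handed in: The gap between roller and fence stays set to the 25 mm block (24.2 to 26.2 mm), and the wide block stands upright on the bench, off the feeder; the narrow block has not moved more than 20 mm (x of roller_mid in the frame of fence_face between -0.0442 and -0.0422 m and height (world z) of wide_block_mid between 0.032 and 0.0385 m and angle between wide_block_mid's own z axis and vertical below 0.1 rad and distance of narrow_block_mid from where it was at the start of the episode below 0.02 m); the robot touches nothing.
It fails at once if the narrow block is knocked more than 20 mm from its place (distance of narrow_block_mid from where it was at the start of the episode above 0.02 m).
It also fails if it takes over 72 s, if anything falls off the work surface, if the arm or the gripper's body presses on something with over 40 N, if the wrist force passes 120 N, or if a joint passes its speed limit or range.

## Working session

There is one attempt and no reset: what is moved stays moved. The work goes in short steps, Python scripts to look and compute and a tool call to move; the robot and the scene stay as the last step left them, time stands still between calls to the robot, and variables do not carry over. Pictures are saved under pics/ and viewed, and the job is handed in when it is done.

Besides the shell and the picture viewer there is one more tool, called after "Request:" as name(argument=value, ...) on one line, values as JSON. apply_moves: Moves the arm, as the interface text tells. Its arguments: {"type":"object","properties":{"deltas":{"type":"array"},"hand":{"type":"number"}},"required":["deltas"]}

```bash
mkdir -p pics
python3 - <<'E'
from station import *
import cv2
for n in("scene","top"):
    cv2.imwrite(f"pics/{n}0.png",grab_frame(n))
    p=camera_params(n);print(n,p)
print(get_obs())
E
```

```text
scene {'fx': 385.2116506118548, 'fy': 385.2116506118548, 'cx': 258.7880701143783, 'cy': 191.77989030621382, 'R': array([[ 0.55124722,  0.83432376,  0.00551098],
       [ 0.62935003, -0.41146416, -0.65925396],
       [-0.54776367,  0.36688025, -0.75190015]]), 't': array([-0.18425575, -0.26198001,  1.19297358])}
top {'fx': 420.9716755338977, 'fy': 420.9716755338977, 'cx': 257.54595013199736, 'cy': 187.982950565711, 'R': array([[-0.01893802, -0.99974368,  0.01240672],
       [-0.99795796,  0.01814417, -0.0612429 ],
       [ 0.06100209, -0.0135412 , -0.99804578]]), 't': array([-0.08328843,  0.44763836,  1.10019449])}
{'clock': 0.1, 'qpos': array([-1.19353673,  0.61584377, -0.01265332,  1.42472164,  0.00811117,
        1.10341764, -0.04039145]), 'joint_velocities': array([-0.00172293, -0.00269285,  0.00139406, -0.00349262, -0.00100778,
       -0.00042864, -0.00021996]), 'effort': array([ 1.21972953e-03, -4.60044909e+01,  2.09788140e-01, -1.66247588e+01,
       -6.12135767e-02,  1.70390384e-02,  1.05546442e-04]), 'tcp_pos': array([0.25508418, 0.5971362 , 0.2395887 ]), 'tcp_rot': array([ 8.34498725e-01,  5.51008629e-01, -9.71469749e-04,  6.52336913e-04]), 'ft_force': array([ 0.28015911, -0.25920921, -1.19683004]), 'wrist_torque': array([ 0.02912834,  0.02189824, -0.01655992]), 'width': 0.09304405359559385}
```

View pics/scene0.png

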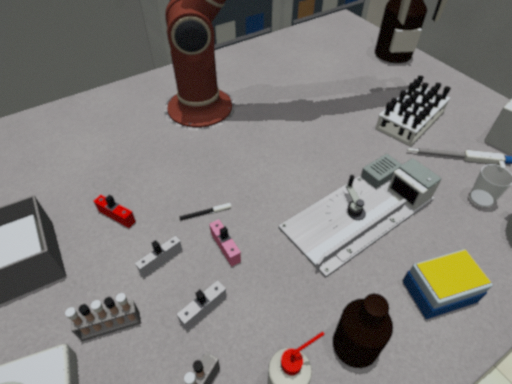

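View pics/top0.png

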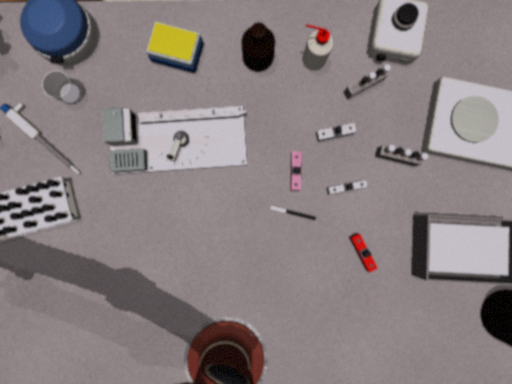

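Run:
```python
import cv2
t=cv2.imread("pics/top0.png");s=cv2.imread("pics/scene0.png")
a=cv2.resize(t[95:180,95:255],None,fx=5,fy=5,interpolation=cv2.INTER_CUBIC);cv2.imwrite("pics/t_feed.png",a)
a=cv2.resize(t[110:210,280:390],None,fx=6,fy=6,interpolation=cv2.INTER_CUBIC);cv2.imwrite("pics/t_blk.png",a[:600])
a=cv2.resize(s[140:275,275:445],None,fx=4,fy=4,interpolation=cv2.INTER_CUBIC);cv2.imwrite("pics/s_feed.png",a)
a=cv2.resize(s[210:335,125:245],None,fx=4.5,fy=4.5,interpolation=cv2.INTER_CUBIC);cv2.imwrite("pics/s_blk.png",a)
```

```text
(no output)
```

View pics/t_feed.png

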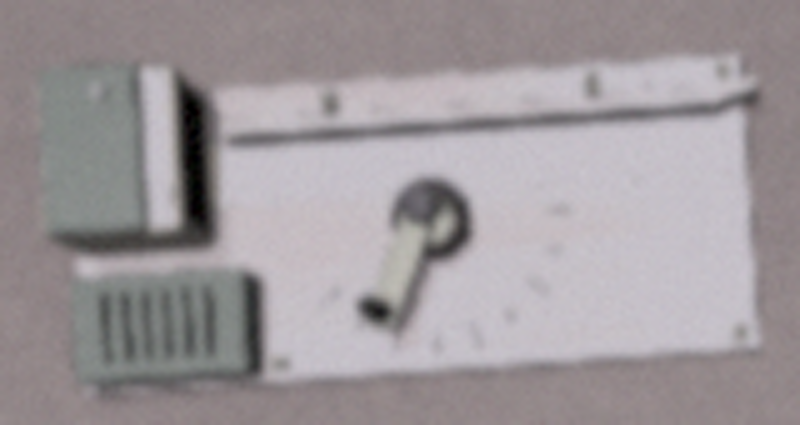

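View pics/t_blk.png

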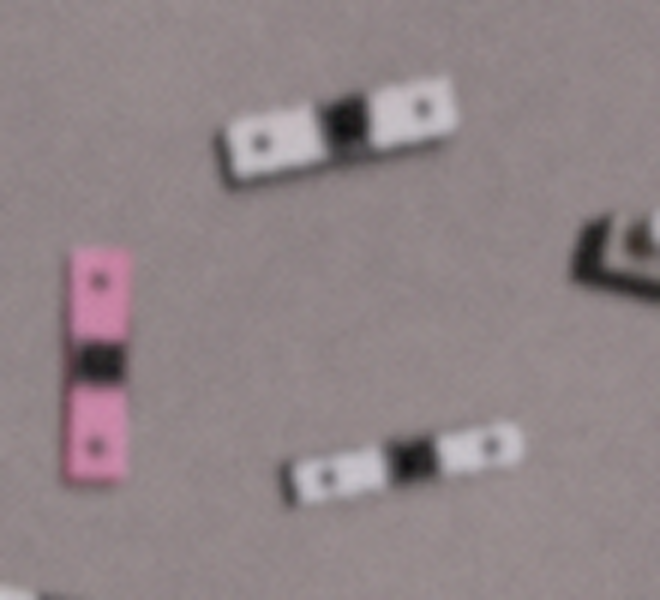

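View pics/s_feed.png

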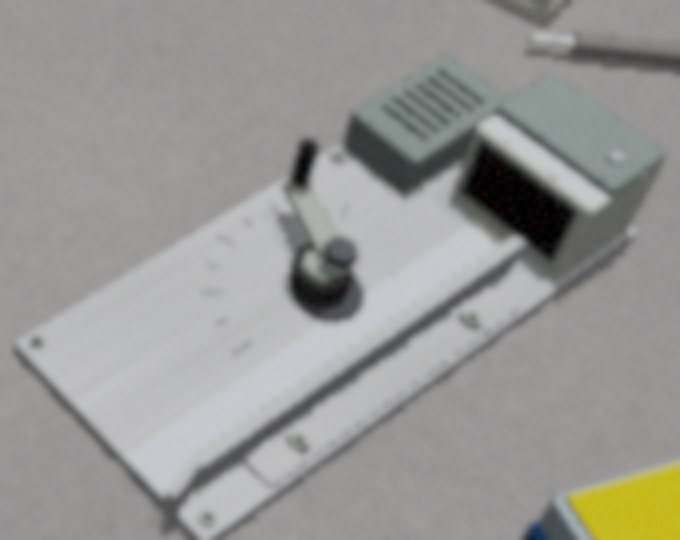

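View pics/s_blk.png

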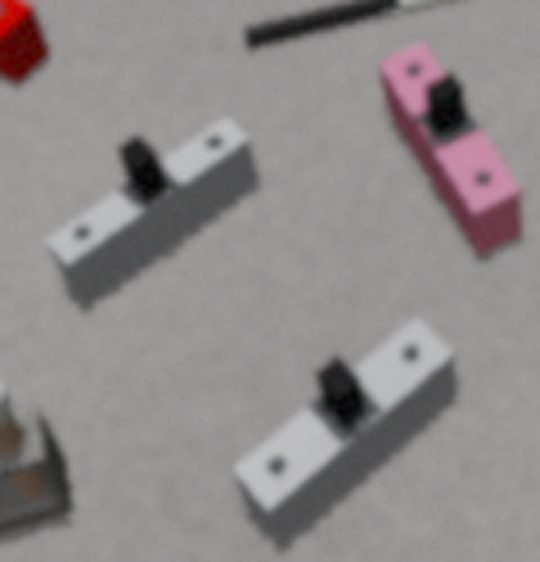

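```bash
cat > h.py <<'E'
import numpy as np,cv2
from station import *
OFF={'t_feed':('top',95,95,5),'t_blk':('top',280,110,6),'s_feed':('scene',275,140,4),'s_blk':('scene',125,210,4.5)}
def pt(cam,u,v,z):
    p=camera_params(cam);R=p['R'];t=p['t']
    d=R.T@np.array([(u-p['cx'])/p['fx'],(v-p['cy'])/p['fy'],1]);c=-R.T@t
    return c+d*(z-c[2])/d[2]
def cp(k,U,V,z):
    c,ox,oy,f=OFF[k];return pt(c,(U+.5)/f-.5+ox,(V+.5)/f-.5+oy,z)
def proj(cam,X):
    p=camera_params(cam);c=p['R']@np.asarray(X)+p['t'];return np.array([p['fx']*c[0]/c[2]+p['cx'],p['fy']*c[1]/c[2]+p['cy']])
E
python3 - <<'E'
from h import *
np.set_printoptions(precision=4,suppress=True)
def show(n,*a): print(n,cp(*a))
for n,k,pts in [('wide top','t_blk',[(262,143),(423,108)]),('wide sc','s_blk',[(277,466),(412,353)]),('nar top','t_blk',[(328,478),(491,446)]),('nar sc','s_blk',[(82,232),(214,142)])]:
    a,b=[cp(k,*q,.04) for q in pts];d=(a-b) if a[1]>b[1] else b-a
    print(n,(a+b)/2,np.degrees(np.arctan2(d[1],d[0])),np.linalg.norm(d))
for q in [(760,347),(262,382),(750,110)]: print('deck top',q,cp('t_feed',*q,.012))
for q in [(15,347),(165,500),(205,535),(632,240),(335,150)]: print('deck sc',q,cp('s_feed',*q,.012))
for q in [(230,133),(712,103)]: print('fence t z38',cp('t_feed',*q,.038))
for q in [(230,143),(712,111)]: print('fence t z12',cp('t_feed',*q,.012))
print('roller',cp('t_feed',431,218,.036))
print('grip top',cp('t_feed',377,308,.078), cp('s_feed',308,145,.078))
# auto block contours
for c,f in(("top","pics/top0.png"),("scene","pics/scene0.png")):
    im=cv2.imread(f);g=im.min(2)
    print(c,g[131,325] if c=="top" else g[310,190], np.median(g))
E
```

```text
wide top [ 0.5912 -0.3009  0.04  ] 101.37846838733296 0.0721920134133038
wide sc [ 0.5896 -0.2991  0.04  ] 101.01905915663963 0.07262030192939284
nar top [ 0.4438 -0.3255  0.04  ] 100.03097741091187 0.07218513934764863
nar sc [ 0.4423 -0.3236  0.04  ] 99.53905796966197 0.07179947760353948
deck top (760, 347) [ 0.5106 -0.0637  0.012 ]
deck top (262, 382) [0.4966 0.2005 0.012 ]
deck top (750, 110) [ 0.6384 -0.0606  0.012 ]
deck sc (15, 347) [ 0.5124 -0.0642  0.012 ]
deck sc (165, 500) [ 0.6372 -0.0556  0.012 ]
deck sc (205, 535) [ 0.6649 -0.0513  0.012 ]
deck sc (632, 240) [0.6523 0.2955 0.012 ]
deck sc (335, 150) [0.4979 0.1965 0.012 ]
fence t z38 [0.6245 0.2103 0.038 ]
fence t z38 [ 0.6363 -0.0411  0.038 ]
fence t z12 [0.625  0.2172 0.012 ]
fence t z12 [ 0.6382 -0.0402  0.012 ]
roller [0.5784 0.1064 0.036 ]
grip top [0.5257 0.1267 0.078 ] [0.5254 0.1317 0.078 ]
top 182 132.0
scene 189 147.0
```

```bash
cat >> h.py <<'E'
np.set_printoptions(precision=4,suppress=True)
from scipy.spatial.transform import Rotation as Ro
def st():
    o=get_obs();M=Ro.from_quat(o['tcp_rot']).as_matrix()
    return o,M,np.degrees(np.arctan2(M[1,0],M[0,0]))
def go(x,y,z,yaw):
    o,M,y0=st();d=M.T@(np.array([x,y,z])-o['tcp_pos'])
    w=(yaw-y0+180)%360-180
    print('clock',o['clock'],'tcp',o['tcp_pos'],'yaw',y0,'F',o['ft_force'],'q7',o['qpos'][6]);print('delta',d,'turn',-np.radians(w))
L=np.radians(2.87);LM=np.array([.6179,.1116]);XL=np.array([np.cos(L),np.sin(L)]);YL=np.array([-np.sin(L),np.cos(L)])
def lane(x,y): return LM+x*XL+y*YL
def inlane(p): d=np.asarray(p)[:2]-LM; return np.array([d@XL,d@YL])
E
python3 -c "
from h import *
go(.5904,-.300,.14,-78.8)"
```

```text
clock 0.1 tcp [0.2551 0.5971 0.2396] yaw 66.8725239016659 F [ 0.2802 -0.2592 -1.1968] q7 -0.040391452802666254
delta [-0.6931  0.6607  0.1012] turn 2.5424651717742064
```

Request:
apply_moves(deltas=[[[-0.036, 0.035, 0, 0.13], [-0.073, 0.07, 0, 0.27], [-0.11, 0.105, 0, 0.4], [-0.146, 0.139, 0, 0.54], [-0.182, 0.174, 0, 0.67], [-0.219, 0.209, 0, 0.8], [-0.255, 0.243, 0, 0.94], [-0.292, 0.278, 0, 1.07], [-0.328, 0.313, 0, 1.2], [-0.365, 0.348, 0, 1.34], [-0.401, 0.382, 0.01, 1.47], [-0.438, 0.417, 0.02, 1.6], [-0.474, 0.452, 0.03, 1.74], [-0.511, 0.487, 0.04, 1.87], [-0.547, 0.521, 0.05, 2.0], [-0.584, 0.556, 0.06, 2.14], [-0.62, 0.591, 0.075, 2.28], [-0.657, 0.626, 0.09, 2.41], [-0.693, 0.661, 0.101, 2.542], [-0.693, 0.661, 0.101, 2.542]]], hand=1)

```text
clock: 2.6
tcp_pos: [0.5893, -0.3037, 0.1376]
tcp_rot: [0.771, -0.637, -0.0, 0.002]
ft_force: [0.0, -0.1, 0.4]
width: 0.0931
```

```bash
python3 -c "
from h import *
cv2.imwrite('pics/top1.png',grab_frame('top'));cv2.imwrite('pics/scene1.png',grab_frame('scene'))
go(.5904,-.300,.067,-78.8)"
```

```text
clock 2.7 tcp [ 0.5905 -0.2989  0.1387] yaw -78.76754309907082 F [-0.0538  1.2521  0.6026] q7 -0.4862416077550515
delta [0.0012 0.0002 0.0717] turn 0.0005664797862074873
```

Request:
apply_moves(deltas=[[[0.001, 0, 0.03, 0], [0.001, 0, 0.055, 0], [0.001, 0, 0.068, 0], [0.001, 0, 0.0715, 0], [0.001, 0, 0.0715, 0]]])

```text
clock: 3.32
tcp_pos: [0.5916, -0.3001, 0.069]
tcp_rot: [0.773, -0.634, 0.001, -0.0]
ft_force: [1.2, 0.7, 0.5]
width: 0.0931
```

```bash
python3 -c "
from h import *
cv2.imwrite('pics/scene2.png',cv2.resize(grab_frame('scene')[180:340,90:290],None,fx=4,fy=4)[:600])
go(.5904,-.300,.067,-78.8)"
```

```text
clock 3.375 tcp [ 0.5917 -0.3004  0.0692] yaw -78.75741970959626 F [ 0.2566 -0.3868  0.224 ] q7 -0.439364822789175
delta [-0.0007  0.0012  0.0022] turn 0.0007431662640007521
```

View pics/scene2.png

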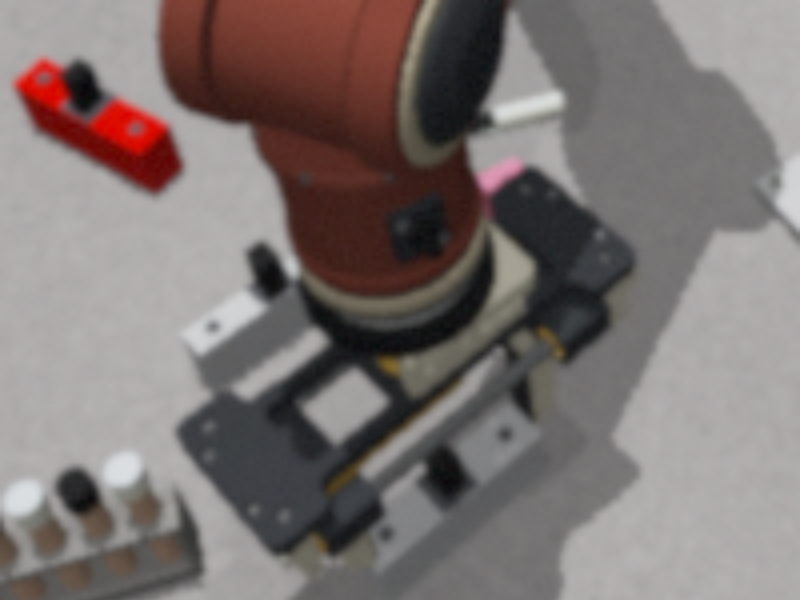

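Picture: the tab (445,475 in the crop) sits centred between the open fingers, which straddle the block's length. Closing on it.

Request:
apply_moves(deltas=[[[0, 0.001, 0.002, 0], [0, 0.001, 0.002, 0], [0, 0.001, 0.002, 0], [0, 0.001, 0.002, 0], [0, 0.001, 0.002, 0], [0, 0.001, 0.002, 0], [0, 0.001, 0.002, 0], [0, 0.001, 0.002, 0]]], hand=0)

```text
clock: 4.38
tcp_pos: [0.5901, -0.3005, 0.0661]
tcp_rot: [0.773, -0.635, -0.0, 0.0]
ft_force: [0.6, -0.0, 0.5]
width: 0.0177
```

```bash
python3 -c "
from h import *
o=st()[0];print(o['width'],o['ft_force'])
p=lane(-.010,-.105);print(p)
go(*p,.115,-87.1)"
```

```text
0.01772227218948549 [ 0.5557 -0.0236  0.5293]
[0.6132 0.0062]
clock 4.375 tcp [ 0.5901 -0.3005  0.0661] yaw -78.78237140044719 F [ 0.5557 -0.0236  0.5293] q7 -0.4364205893493133
delta [-0.2963 -0.0822 -0.0489] turn 0.14517000502024116
```

Request:
apply_moves(deltas=[[[0, 0, 0, 0], [0, 0, 0, 0], [0, 0, -0.004, 0]]])

```text
clock: 4.75
tcp_pos: [0.5894, -0.2996, 0.0692]
tcp_rot: [0.773, -0.635, -0.001, 0.0]
ft_force: [0.3, -0.3, -3.1]
width: 0.0117
```

```bash
python3 -c "
from h import *
p=lane(-.010,-.105)
go(*p,.115,-87.1)"
```

```text
clock 4.75 tcp [ 0.5894 -0.2996  0.0692] yaw -78.78074598349488 F [ 0.2793 -0.3335 -3.0688] q7 -0.4391395822132176
delta [-0.2955 -0.0828 -0.0453] turn 0.1451983738977769
```

Request:
apply_moves(deltas=[[[0, 0, -0.025, 0], [-0.01, -0.003, -0.045, 0], [-0.04, -0.011, -0.045, 0.03], [-0.08, -0.022, -0.045, 0.06], [-0.12, -0.033, -0.045, 0.09], [-0.16, -0.044, -0.045, 0.12], [-0.2, -0.056, -0.045, 0.145], [-0.24, -0.067, -0.045, 0.145], [-0.275, -0.077, -0.045, 0.145], [-0.29, -0.081, -0.045, 0.145], [-0.296, -0.083, -0.045, 0.145], [-0.296, -0.083, -0.045, 0.145], [-0.296, -0.083, -0.045, 0.145]]])

```text
clock: 6.38
tcp_pos: [0.6138, 0.0037, 0.1154]
tcp_rot: [0.724, -0.69, 0.001, 0.0]
ft_force: [0.9, -0.6, -3.3]
width: 0.0116
```

```bash
python3 -c "
from h import *
t=grab_frame('top');cv2.imwrite('pics/top3.png',cv2.resize(t[80:190,90:290],None,fx=4,fy=4))
s=grab_frame('scene');cv2.imwrite('pics/scene3.png',cv2.resize(s[130:290,240:440],None,fx=3.7,fy=3.7))
p=lane(-.010,-.105)
go(*p,.082,-87.1)"
```

```text
clock 6.475 tcp [0.6138 0.0042 0.1153] yaw -87.23647269357338 F [ 0.3158  0.283  -3.36  ] q7 -0.9959796884845066
delta [-0.0021  0.0006  0.0333] turn -0.0023818978419208096
```

View pics/scene3.png

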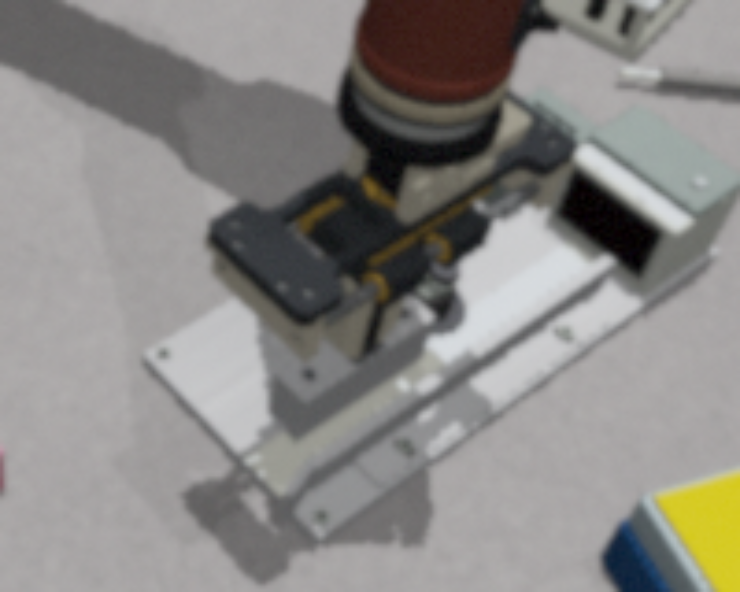

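View pics/top3.png

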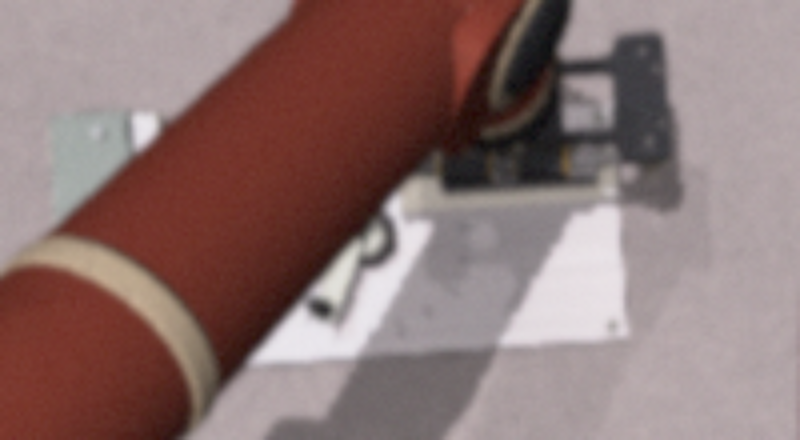

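Request:
apply_moves(deltas=[[[-0.001, 0, 0.015, 0], [-0.002, 0, 0.028, 0], [-0.002, 0, 0.034, 0], [-0.002, 0, 0.036, 0], [-0.002, 0, 0.036, 0]]])

```text
clock: 7.1
tcp_pos: [0.614, 0.0079, 0.0792]
tcp_rot: [0.725, -0.689, 0.0, 0.0]
ft_force: [0.5, 0.5, -3.2]
width: 0.0118
```

Request:
apply_moves(deltas=[[[0, 0, 0.001, 0], [0, 0, 0.0015, 0], [0, 0, 0.0015, 0]]])

```text
clock: 7.48
tcp_pos: [0.6142, 0.008, 0.0781]
tcp_rot: [0.725, -0.689, 0.0, -0.0]
ft_force: [-0.8, 0.5, -1.5]
width: 0.012
```

```bash
python3 -c "
from h import *
p=lane(.000,-.105)
go(*p,.078,-87.13);o=st()[0];print(inlane(o['tcp_pos']))"
```

```text
clock 7.475 tcp [0.6142 0.008  0.0781] yaw -87.08572259608908 F [-0.8271  0.4699 -1.4585] q7 -0.9660672477744598
delta [ 0.0017 -0.0089  0.0001] turn 0.0007727864824808121
[-0.0089 -0.1033]
```

Request:
apply_moves(deltas=[[[0, -0.002, 0, 0], [0, -0.004, 0, 0], [0, -0.006, 0, 0], [0, -0.007, 0, 0], [0, -0.007, 0, 0]]])

```text
clock: 8.1
tcp_pos: [0.6199, 0.0081, 0.0782]
tcp_rot: [0.725, -0.689, -0.001, 0.001]
ft_force: [-5.5, 0.3, 5.7]
width: 0.0117
```

```bash
python3 -c "
from h import *
o=st()[0];print(inlane(o['tcp_pos']),o['ft_force'],o['wrist_torque'])"
```

```text
[-0.0032 -0.1035] [-5.5416  0.311   5.7059] [-0.0221  1.4976 -0.0526]
```

Request:
apply_moves(deltas=[[[0, 0, -0.0006, 0], [0, -0.001, -0.0006, 0], [0, -0.002, -0.0006, 0], [0, -0.002, -0.0006, 0]]])

```text
clock: 8.6
tcp_pos: [0.6203, 0.0081, 0.0782]
tcp_rot: [0.725, -0.689, -0.002, 0.002]
ft_force: [-7.8, 0.2, 5.7]
width: 0.0119
```

```bash
python3 -c "
from h import *
o=st()[0];print(inlane(o['tcp_pos']),o['ft_force'],o['wrist_torque'],st()[2])"
```

```text
[-0.0028 -0.1035] [-7.7898  0.1588  5.7367] [-0.0776  2.2412 -0.029 ] -87.11561339722724
```

Request:
apply_moves(deltas=[[[0, 0.003, -0.0005, 0], [0, 0.006, -0.0005, 0], [0, 0.006, -0.0005, 0]]])

```text
clock: 8.98
tcp_pos: [0.6176, 0.0087, 0.0785]
tcp_rot: [0.725, -0.689, 0.001, -0.001]
ft_force: [-1.0, -0.1, -3.7]
width: 0.0121
```

```bash
python3 -c "
from h import *
o=st()[0];print(inlane(o['tcp_pos']),o['ft_force'],o['wrist_torque'],st()[2])
p=lane(-.0055,-.006);go(*p,.0785,-87.13)"
```

```text
[-0.0054 -0.1028] [-0.98   -0.1166 -3.6782] [0.0012 0.1595 0.0395] -87.05210727082901
clock 8.975 tcp [0.6176 0.0087 0.0785] yaw -87.05210727082901 F [-0.98   -0.1166 -3.6782] q7 -0.9701397989459444
delta [-0.0968 -0.     -0.0001] turn 0.0013594845873976461
```

Request:
apply_moves(deltas=[[[-0.01, 0, 0, 0], [-0.02, 0, 0, 0], [-0.03, 0, 0, 0], [-0.04, 0, 0, 0], [-0.05, 0, 0, 0], [-0.05, 0, 0, 0]]])

```text
clock: 9.72
tcp_pos: [0.6142, 0.0599, 0.0785]
tcp_rot: [0.726, -0.688, -0.0, -0.0]
ft_force: [-0.3, -0.2, -2.8]
width: 0.0122
```

```bash
python3 -c "
from h import *
o=st()[0];print(inlane(o['tcp_pos']),o['ft_force'],o['wrist_torque'],st()[2])
p=lane(-.0055,-.006);go(*p,.0785,-87.13)"
```

```text
[-0.0063 -0.0514] [-0.3008 -0.2436 -2.833 ] [-0.0216  0.1374  0.0097] -86.95511516625527
clock 9.725 tcp [0.6142 0.0599 0.0785] yaw -86.95511516625527 F [-0.3008 -0.2436 -2.833 ] q7 -1.045765335515036
delta [-0.0454 -0.0009  0.0001] turn 0.003052316160648372
```

Request:
apply_moves(deltas=[[[-0.01, -0.001, 0, 0.002], [-0.02, -0.001, 0, 0.003], [-0.03, -0.001, 0, 0.003], [-0.04, -0.001, 0, 0.003], [-0.0455, -0.001, 0, 0.003], [-0.0455, -0.001, 0, 0.003], [-0.0455, -0.001, 0.001, 0.003], [-0.0455, -0.001, 0.001, 0.003]]])

```text
clock: 10.72
tcp_pos: [0.6132, 0.1031, 0.0781]
tcp_rot: [0.724, -0.69, 0.0, -0.0]
ft_force: [0.1, -0.4, -1.5]
width: 0.0121
```

```bash
python3 -c "
from h import *
s=grab_frame('scene');cv2.imwrite('pics/scene4.png',cv2.resize(s[130:290,240:440],None,fx=3.7,fy=3.7))
o=st()[0];print(inlane(o['tcp_pos']),o['ft_force'],o['wrist_torque'],st()[2])
p=lane(-.0055,-.006);go(*p,.0785,-87.13)"
```

```text
[-0.0051 -0.0082] [-0.0883  1.008  -0.8831] [0.0276 0.3279 0.0584] -87.29761233911928
clock 10.775 tcp [0.6132 0.1031 0.0781] yaw -87.29761233911928 F [-0.0883  1.008  -0.8831] q7 -1.1197691998907855
delta [-0.0022  0.0004 -0.0004] turn -0.00292538718460061
```

View pics/scene4.png

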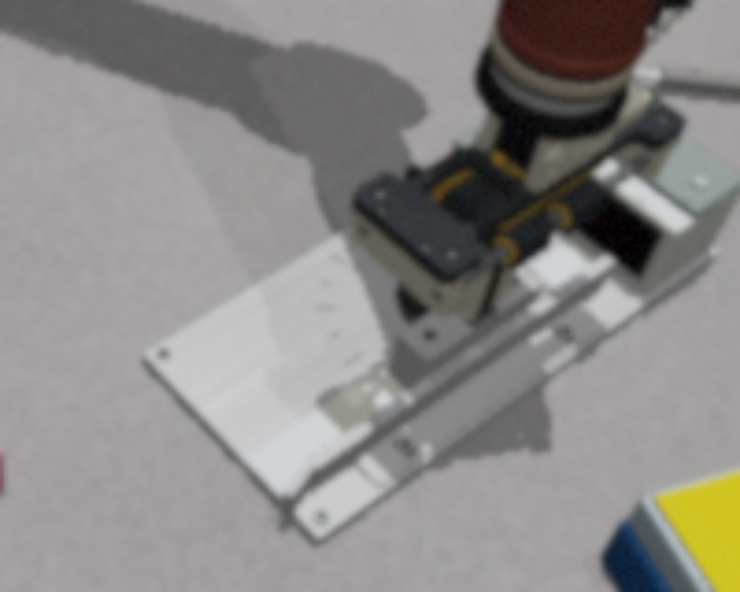

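The block stands in the lane beside the roller. Releasing and rising.

Request:
apply_moves(deltas=[[[0, 0, 0, 0], [0, 0, 0, 0], [0, 0, 0, 0], [0, 0, -0.002, 0], [0, 0, -0.02, 0], [0, 0, -0.05, 0], [0, 0, -0.065, 0]]], hand=0.35)

```text
clock: 11.65
tcp_pos: [0.6142, 0.1032, 0.1455]
tcp_rot: [0.724, -0.69, 0.001, -0.001]
ft_force: [-0.1, -0.2, 0.2]
width: 0.0325
```

```bash
python3 -c "
from h import *
t=grab_frame('top');cv2.imwrite('pics/top5.png',cv2.resize(t[80:190,90:290],None,fx=4,fy=4))
S=lane(-.0326,0)
a=np.radians(162.3);p=S+.06*np.array([np.cos(a),np.sin(a)]);print(S,p)
go(*p,.143,162.3+90)
a=np.radians(162.3);p=S+.06*np.array([np.cos(a),np.sin(a)])
"
```

```text
[0.5853 0.11  ] [0.5282 0.1282]
clock 11.7 tcp [0.6149 0.1033 0.1468] yaw -87.26408642218692 F [0.5932 0.3957 1.4171] q7 -1.1759604481381944
delta [-0.029   0.0854  0.0033] turn 0.35667397758585195
```

View pics/top5.png

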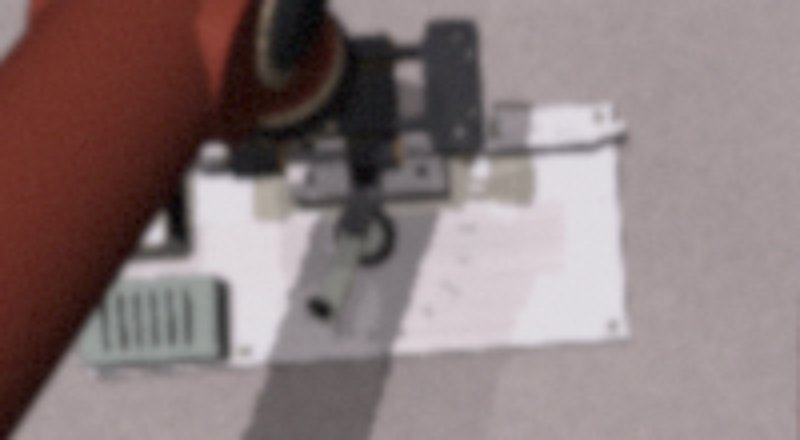

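Request:
apply_moves(deltas=[[[-0.008, 0.025, 0, 0.1], [-0.018, 0.055, 0, 0.2], [-0.029, 0.087, 0.003, 0.357], [-0.029, 0.087, 0.003, 0.357], [-0.029, 0.087, 0.003, 0.357], [-0.029, 0.087, 0.003, 0.357]]])

```text
clock: 12.45
tcp_pos: [0.5259, 0.1279, 0.14]
tcp_rot: [-0.59, 0.808, -0.001, 0.0]
ft_force: [0.1, 0.3, -0.1]
width: 0.0324
```

```bash
python3 -c "
from h import *
t=grab_frame('scene');cv2.imwrite('pics/scene6.png',cv2.resize(t[130:290,240:440],None,fx=3.7,fy=3.7))
go(.527,.1285,.073,252.3)
"
```

```text
clock 12.5 tcp [0.5258 0.1279 0.1399] yaw -107.72181924670808 F [0.1695 0.8161 0.6763] q7 -1.4626802845836533
delta [-0.001  -0.0009  0.0669] turn -0.0003808176953613718
```

View pics/scene6.png

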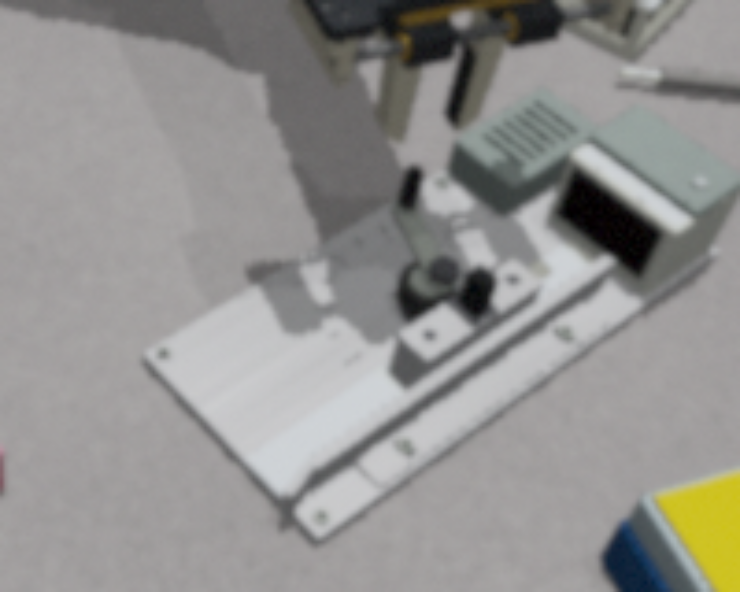

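Request:
apply_moves(deltas=[[[0, -0.001, 0.02, 0], [0, -0.001, 0.04, 0], [0, -0.001, 0.055, 0], [0, -0.001, 0.066, 0], [0, -0.001, 0.066, 0]]])

```text
clock: 13.12
tcp_pos: [0.5252, 0.128, 0.0728]
tcp_rot: [-0.59, 0.808, 0.0, -0.001]
ft_force: [0.5, -0.1, -0.0]
width: 0.0324
```

```bash
python3 -c "
from h import *
t=grab_frame('scene');cv2.imwrite('pics/scene7.png',cv2.resize(t[130:290,240:440],None,fx=3.7,fy=3.7))
go(.527,.1285,.073,252.3)
S=lane(-.0326,0)
for d in (162.3,172,182,192,202,212,222,232):
  a=np.radians(d);p=S+.06*np.array([np.cos(a),np.sin(a)]);print(d);go(*p,.073,d+90)
"
```

```text
clock 13.175 tcp [0.5257 0.1279 0.0735] yaw -107.73004830289337 F [0.4943 0.4591 0.1719] q7 -1.3761994362011847
delta [-0.0009 -0.001   0.0005] turn -0.0005244418201267095
162.3
clock 13.175 tcp [0.5257 0.1279 0.0735] yaw -107.73004830289337 F [0.4943 0.4591 0.1719] q7 -1.3761994362011847
delta [-0.001  -0.0022  0.0005] turn -0.0005244418201267095
172
clock 13.175 tcp [0.5257 0.1279 0.0735] yaw -107.73004830289337 F [0.4943 0.4591 0.1719] q7 -1.3761994362011847
delta [ 0.0091 -0.0031  0.0005] turn -0.1698213792635755
182
clock 13.175 tcp [0.5257 0.1279 0.0735] yaw -107.73004830289337 F [0.4943 0.4591 0.1719] q7 -1.3761994362011847
delta [ 0.0192 -0.0058  0.0005] turn -0.34435430446300846
192
clock 13.175 tcp [0.5257 0.1279 0.0735] yaw -107.73004830289337 F [0.4943 0.4591 0.1719] q7 -1.3761994362011847
delta [ 0.0287 -0.0101  0.0005] turn -0.5188872296624414
202
clock 13.175 tcp [0.5257 0.1279 0.0735] yaw -107.73004830289337 F [0.4943 0.4591 0.1719] q7 -1.3761994362011847
delta [ 0.0373 -0.0161  0.0005] turn -0.6934201548618744
212
clock 13.175 tcp [0.5257 0.1279 0.0735] yaw -107.73004830289337 F [0.4943 0.4591 0.1719] q7 -1.3761994362011847
delta [ 0.0447 -0.0235  0.0005] turn -0.8679530800613073
222
clock 13.175 tcp [0.5257 0.1279 0.0735] yaw -107.73004830289337 F [0.4943 0.4591 0.1719] q7 -1.3761994362011847
delta [ 0.0508 -0.032   0.0005] turn -1.0424860052607403
232
clock 13.175 tcp [0.5257 0.1279 0.0735] yaw -107.73004830289337 F [0.4943 0.4591 0.1719] q7 -1.3761994362011847
delta [ 0.0552 -0.0415  0.0005] turn -1.2170189304601733
```

View pics/scene7.png

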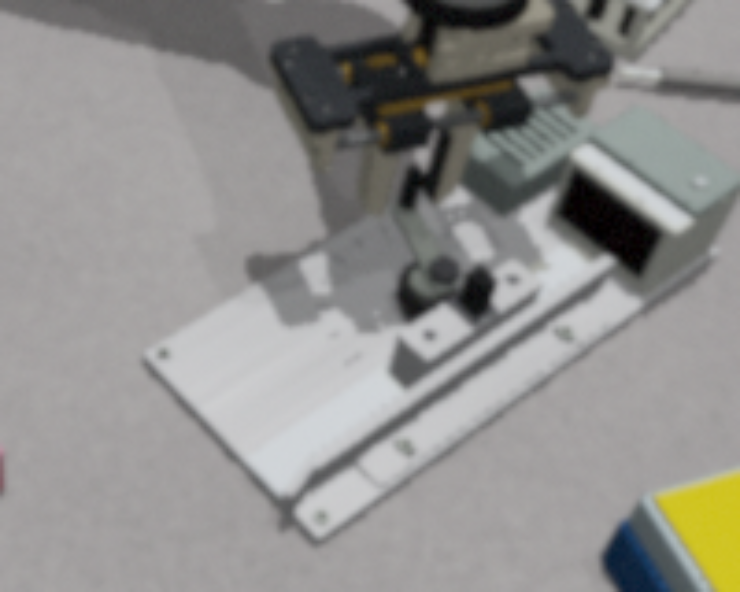

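Request:
apply_moves(deltas=[[[0.004, -0.0026, 0, -0.083], [0.0091, -0.0031, 0, -0.17], [0.0142, -0.0043, 0, -0.257], [0.0192, -0.0058, 0, -0.344], [0.024, -0.0078, 0, -0.43], [0.0287, -0.0101, 0, -0.519], [0.0331, -0.013, 0, -0.606], [0.0373, -0.0161, 0, -0.693], [0.0411, -0.0197, 0, -0.78], [0.0447, -0.0235, 0, -0.868], [0.0479, -0.0277, 0, -0.955], [0.0508, -0.032, 0, -1.042]]])

```text
clock: 14.68
tcp_pos: [0.5413, 0.0706, 0.0745]
tcp_rot: [0.914, -0.405, 0.0, -0.001]
ft_force: [0.6, 1.5, 0.0]
width: 0.0326
```

```bash
cat >> h.py <<'E'
S=lane(-.0326,0)
def lev():
    o,M,y=st();d=o['tcp_pos'][:2]-S;ph=np.degrees(np.arctan2(d[1],d[0]))%360
    T=M[:,0];print('phi',ph,'r',np.linalg.norm(d),'Ftan',o['ft_force']@T,'Frad',o['ft_force']@M[:,1],'yaw',y%360-90)
E
python3 -c "
from h import *
lev()
t=grab_frame('scene');cv2.imwrite('pics/scene8.png',cv2.resize(t[130:290,240:440],None,fx=3.7,fy=3.7))
for d in (222,225,228,231,234,237,240):
  a=np.radians(d);p=S+.06*np.array([np.cos(a),np.sin(a)]);print(d);go(*p,.073,d+90)
"
```

```text
phi 221.78742978822382 r 0.05907648096729349 Ftan -0.6891131403975842 Frad -1.4448479605837767 yaw 222.16738030083366
222
clock 14.725 tcp [0.5418 0.0696 0.0747] yaw -47.791318324524184 F [-0.4611  0.2496 -0.8736] q7 -0.4895126403031105
delta [-0.0009  0.0006  0.0017] turn 0.003642182325632287
225
clock 14.725 tcp [0.5418 0.0696 0.0747] yaw -47.791318324524184 F [-0.4611  0.2496 -0.8736] q7 -0.4895126403031105
delta [0.0023 0.0005 0.0017] turn -0.0487176952341976
228
clock 14.725 tcp [0.5418 0.0696 0.0747] yaw -47.791318324524184 F [-0.4611  0.2496 -0.8736] q7 -0.4895126403031105
delta [0.0054 0.0003 0.0017] turn -0.10107757279402749
231
clock 14.725 tcp [0.5418 0.0696 0.0747] yaw -47.791318324524184 F [-0.4611  0.2496 -0.8736] q7 -0.4895126403031105
delta [ 0.0085 -0.0001  0.0017] turn -0.15343745035385736
234
clock 14.725 tcp [0.5418 0.0696 0.0747] yaw -47.791318324524184 F [-0.4611  0.2496 -0.8736] q7 -0.4895126403031105
delta [ 0.0116 -0.0007  0.0017] turn -0.20579732791368727
237
clock 14.725 tcp [0.5418 0.0696 0.0747] yaw -47.791318324524184 F [-0.4611  0.2496 -0.8736] q7 -0.4895126403031105
delta [ 0.0147 -0.0014  0.0017] turn -0.25815720547351717
240
clock 14.725 tcp [0.5418 0.0696 0.0747] yaw -47.791318324524184 F [-0.4611  0.2496 -0.8736] q7 -0.4895126403031105
delta [ 0.0177 -0.0023  0.0017] turn -0.310517083033347
```

View pics/scene8.png

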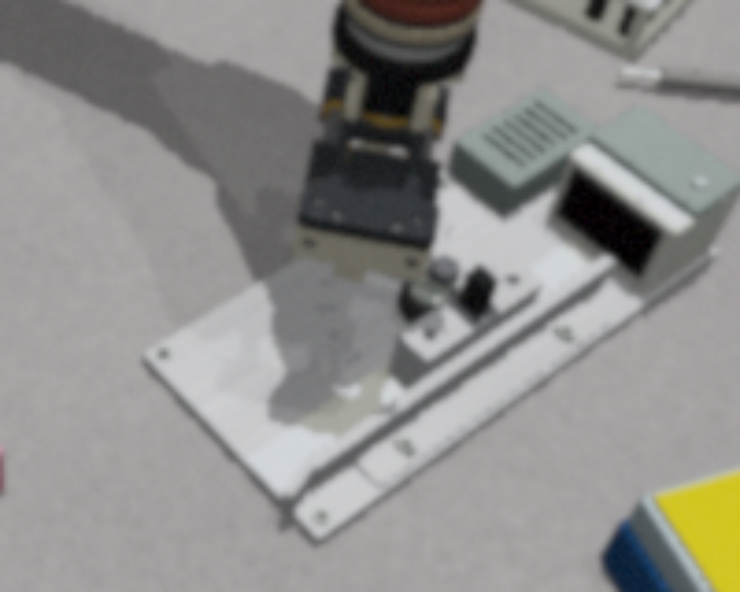

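Request:
apply_moves(deltas=[[[0, 0, -0.003, 0], [0, 0, -0.003, 0], [0, 0, -0.003, 0]]], hand=0.22)

```text
clock: 15.1
tcp_pos: [0.5404, 0.0702, 0.0769]
tcp_rot: [0.913, -0.407, -0.0, 0.0]
ft_force: [-1.7, -0.1, 1.1]
width: 0.0203
```

```bash
python3 -c "
from h import *
lev()
for d in (224,226,228,230):
  a=np.radians(d);p=S+.06*np.array([np.cos(a),np.sin(a)]);print(d);go(*p,.0775,d+90)
"
```

```text
phi 221.50346913782883 r 0.06003548837271137 Ftan -1.0514798270374732 Frad 1.3363723167031973 yaw 221.97696324653458
224
clock 15.1 tcp [0.5404 0.0702 0.0769] yaw -48.023036753465405 F [-1.6963 -0.1121  1.1416] q7 -0.49649124793272975
delta [ 0.0026 -0.0001 -0.0006] turn -0.035308652236829365
226
clock 15.1 tcp [0.5404 0.0702 0.0769] yaw -48.023036753465405 F [-1.6963 -0.1121  1.1416] q7 -0.49649124793272975
delta [ 0.0047 -0.0002 -0.0006] turn -0.07021523727671596
228
clock 15.1 tcp [0.5404 0.0702 0.0769] yaw -48.023036753465405 F [-1.6963 -0.1121  1.1416] q7 -0.49649124793272975
delta [ 0.0068 -0.0004 -0.0006] turn -0.10512182231660254
230
clock 15.1 tcp [0.5404 0.0702 0.0769] yaw -48.023036753465405 F [-1.6963 -0.1121  1.1416] q7 -0.49649124793272975
delta [ 0.0089 -0.0006 -0.0006] turn -0.14002840735648914
```

Request:
apply_moves(deltas=[[[0.0026, 0, 0, -0.035], [0.0047, 0, 0, -0.07], [0.0068, 0, 0, -0.105], [0.0089, -0.0005, 0, -0.14], [0.0089, -0.0005, 0, -0.14]]])

```text
clock: 15.72
tcp_pos: [0.5475, 0.0635, 0.0768]
tcp_rot: [0.94, -0.342, 0.0, -0.0]
ft_force: [-0.2, 0.9, 0.1]
width: 0.0207
```

```bash
python3 -c "
from h import *
lev()
for d in (232,234,236,238):
  a=np.radians(d);p=S+.06*np.array([np.cos(a),np.sin(a)]);print(d);go(*p,.0775,d+90)
" | grep -v clock
```

```text
phi 230.88128694477936 r 0.05995398258828899 Ftan -0.6993846399826302 Frad -0.5273717419328255 yaw 230.01398180099227
232
delta [ 0.0012  0.     -0.0007] turn -0.034662556577212886
234
delta [ 0.0033 -0.0001 -0.0007] turn -0.06956914161709947
236
delta [ 0.0054 -0.0003 -0.0007] turn -0.10447572665698607
238
delta [ 0.0074 -0.0005 -0.0007] turn -0.13938231169687265
```

Request:
apply_moves(deltas=[[[0.0012, 0, 0, -0.035], [0.0033, 0, 0, -0.07], [0.0043, 0, 0, -0.09], [0.0043, 0, 0, -0.09]]])

```text
clock: 16.23
tcp_pos: [0.5504, 0.0607, 0.0767]
tcp_rot: [0.954, -0.299, 0.0, 0.0]
ft_force: [-1.0, 0.7, -0.2]
width: 0.0205
```

```bash
python3 -c "
from h import *
lev();grab_frame('top');lev();t=grab_frame('top');lev()
cv2.imwrite('pics/top9.png',cv2.resize(t[80:190,90:290],None,fx=4,fy=4))
for d in (238,240,242):
  a=np.radians(d);p=S+.06*np.array([np.cos(a),np.sin(a)]);print(d);go(*p,.0775,d+90)
" | grep -v clock
```

```text
phi 234.6509771843739 r 0.060382510924388545 Ftan -1.2371648473083554 Frad -0.03890466529855207 yaw 235.1679904815477
phi 234.65674706647522 r 0.06041475079044414 Ftan -0.6981609916909345 Frad -0.20814467371196654 yaw 235.15347541480827
phi 234.64660269270115 r 0.060419016152264714 Ftan -0.43526895563243123 Frad -0.10226416642615595 yaw 235.1546642473079
238
delta [ 0.0035 -0.0005 -0.0007] turn -0.0496604772091884
240
delta [ 0.0056 -0.0006 -0.0007] turn -0.084567062249075
242
delta [ 0.0077 -0.0008 -0.0007] turn -0.11947364728896158
```

View pics/top9.png

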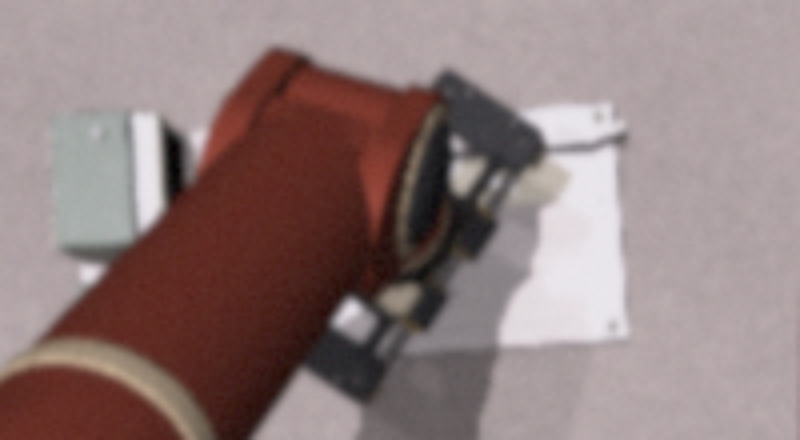

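Request:
apply_moves(deltas=[[[0.0017, 0, 0, -0.025], [0.0035, -0.0005, 0, -0.05], [0.0035, -0.0005, 0, -0.05], [0.0035, -0.0005, 0, -0.05]]])

```text
clock: 16.82
tcp_pos: [0.5534, 0.0588, 0.0767]
tcp_rot: [0.961, -0.276, 0.0, 0.0]
ft_force: [-0.3, 0.2, 0.7]
width: 0.0205
```

```bash
python3 -c "
from h import *
lev();grab_frame('top');lev();t=grab_frame('top');lev()
for d in (240,242,244):
  a=np.radians(d);p=S+.06*np.array([np.cos(a),np.sin(a)]);print(d);go(*p,.0775,d+90)
" | grep -v clock
```

```text
phi 238.0253280706777 r 0.06032465888289397 Ftan -0.3519573463403013 Frad -0.04248736166638368 yaw 238.00545802872227
phi 238.01849629716406 r 0.06028363155901953 Ftan 0.3603668833602396 Frad 0.30420377209640026 yaw 238.00627963456776
phi 237.9933285855255 r 0.06018606975379828 Ftan -1.0098075436910217 Frad 0.12677437313927195 yaw 238.01008730517322
240
delta [ 0.0021 -0.0002 -0.0008] turn -0.034730528351960534
242
delta [ 0.0042 -0.0003 -0.0008] turn -0.06963711339184712
244
delta [ 0.0063 -0.0005 -0.0008] turn -0.10454369843173371
```

Request:
apply_moves(deltas=[[[0.002, 0, 0, -0.035], [0.0042, -0.0003, 0, -0.07], [0.0042, -0.0003, 0, -0.07], [0.0042, -0.0003, 0, -0.07]]])

```text
clock: 17.42
tcp_pos: [0.5574, 0.0572, 0.0767]
tcp_rot: [0.97, -0.242, 0.0, 0.0]
ft_force: [-0.9, -0.1, -0.9]
width: 0.0201
```

```bash
python3 -c "
from h import *
lev();grab_frame('top');lev();t=grab_frame('scene');lev()
cv2.imwrite('pics/s10.png',cv2.resize(t[160:260,300:420],None,fx=6,fy=6,interpolation=2))
for d in (244,246,248):
  a=np.radians(d);p=S+.06*np.array([np.cos(a),np.sin(a)]);print(d);go(*p,.0775,d+90)
" | grep -v clock
```

```text
phi 242.1012306555064 r 0.059725116625342675 Ftan -0.7420543947694314 Frad 0.5634821281171911 yaw 242.02675981112714
phi 242.10153248522022 r 0.05968260192280806 Ftan -1.1632504452607972 Frad 0.6097075641429628 yaw 242.02886790586263
phi 242.09754423400062 r 0.059597277274287305 Ftan -0.165979327113039 Frad 0.2328184133427448 yaw 242.03338277291755
244
delta [ 0.002   0.0004 -0.0007] turn -0.03432394573902978
246
delta [ 0.0041  0.0003 -0.0007] turn -0.06923053077891637
248
delta [ 0.0062  0.0001 -0.0007] turn -0.10413711581880296
```

View pics/s10.png

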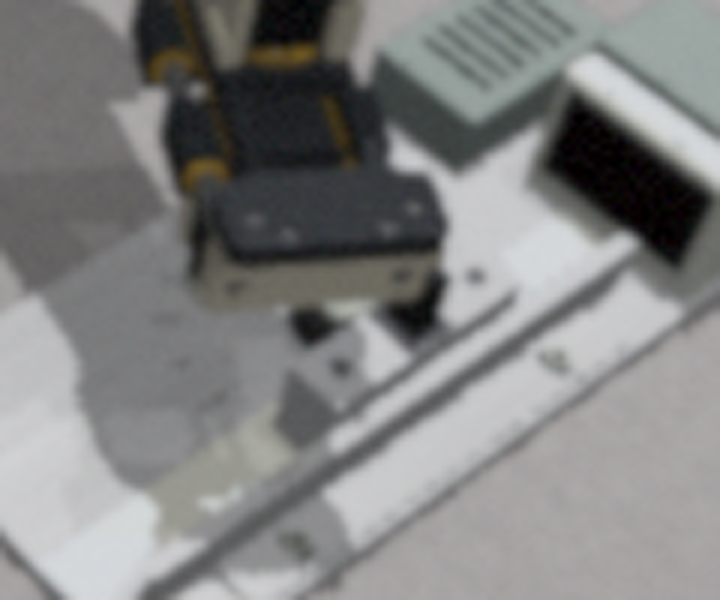

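Request:
apply_moves(deltas=[[[0.002, 0.0004, 0, -0.035], [0.0041, 0.0003, 0, -0.07], [0.0041, 0.0003, 0, -0.07], [0.0041, 0.0003, 0, -0.07]]])

```text
clock: 18.02
tcp_pos: [0.5605, 0.056, 0.0767]
tcp_rot: [0.978, -0.207, -0.0, -0.0]
ft_force: [-2.0, 2.8, 0.4]
width: 0.0205
```

```bash
python3 -c "
from h import *
lev();grab_frame('top');lev();t=grab_frame('scene');lev()
cv2.imwrite('pics/s11.png',cv2.resize(t[160:260,300:420],None,fx=6,fy=6,interpolation=2))
for d in (248,250,252,254):
  a=np.radians(d);p=S+.06*np.array([np.cos(a),np.sin(a)]);print(d);go(*p,.0775,d+90)
" | grep -v clock
```

```text
phi 245.28069097981455 r 0.059406709641350204 Ftan -2.932449419777682 Frad -1.7223363335345636 yaw 246.07752432909484
phi 245.28557763901028 r 0.05943164295919297 Ftan -3.800960564941695 Frad -2.257040238951642 yaw 246.07579667840878
phi 245.3273514273227 r 0.05942359974972764 Ftan -3.388312174045226 Frad -2.0138510068829256 yaw 246.07964687523747
248
delta [ 0.0028  0.0005 -0.0008] turn -0.03351648482806756
250
delta [ 0.0049  0.0004 -0.0008] turn -0.06842306986795416
252
delta [ 0.007   0.0003 -0.0008] turn -0.10332965490784074
254
delta [ 0.009   0.     -0.0008] turn -0.13823623994772732
```

View pics/s11.png

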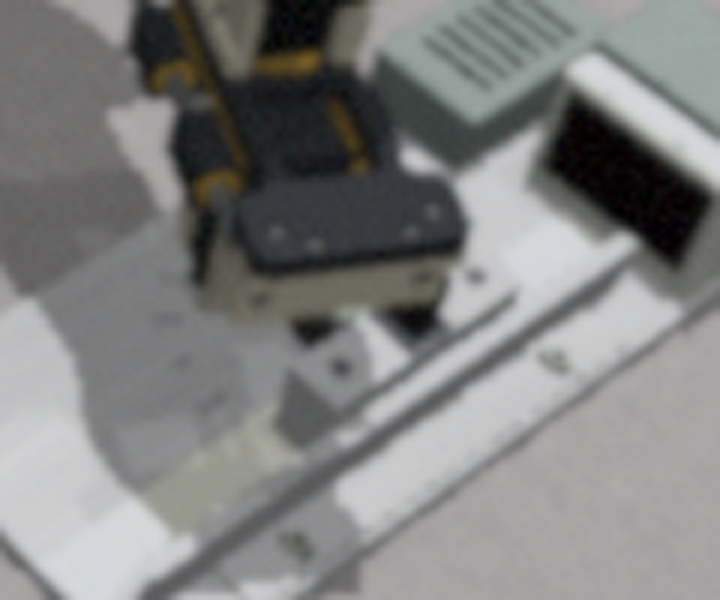

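Request:
apply_moves(deltas=[[[-0.002, 0, 0, 0], [-0.0045, 0, 0, 0], [-0.0045, 0, 0, 0], [-0.0045, 0, -0.015, 0], [-0.0045, 0, -0.045, 0], [-0.0045, 0, -0.08, 0], [-0.0045, 0, -0.08, 0]]])

```text
clock: 19.0
tcp_pos: [0.559, 0.0565, 0.1605]
tcp_rot: [0.978, -0.208, 0.004, -0.001]
ft_force: [0.6, 0.0, 0.2]
width: 0.0207
```

```bash
python3 -c "
from h import *
lev()
p=lane(-.060,.13)
go(*p,.157,-87.1)
t=grab_frame('scene')
cv2.imwrite('pics/s12.png',cv2.resize(t[160:260,300:420],None,fx=6,fy=6,interpolation=2))
"
```

```text
phi 243.79984271128473 r 0.05954929472531769 Ftan 0.525348876829172 Frad -0.24928228153900664 yaw 246.02672477028244
clock 19.0 tcp [0.559  0.0565 0.1605] yaw -23.973275229717547 F [0.5797 0.0143 0.1988] q7 -0.23467526165729663
delta [-0.0809 -0.1631  0.0035] turn 1.1017691932416898
```

View pics/s12.png

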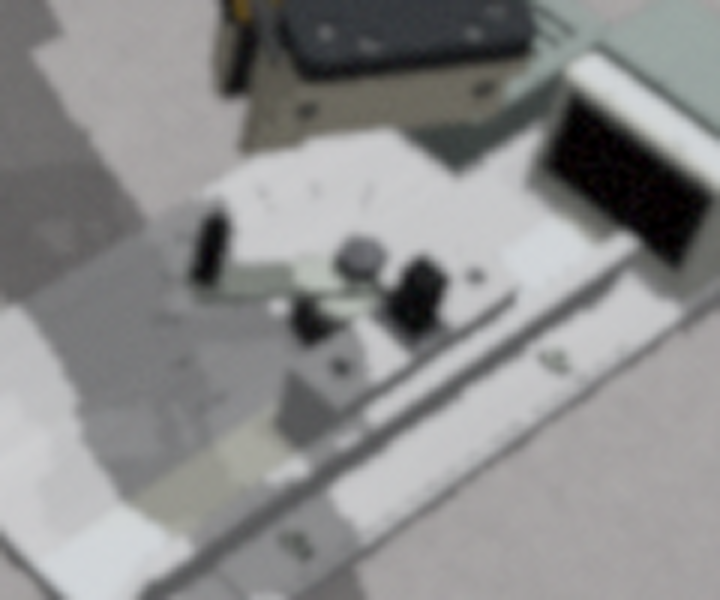

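```bash
python3 -c "
from h import *
OFF['s12']=('scene',300,160,6)
for n in('scene','top'):
  p=camera_params(n);print(n,-p['R'].T@p['t'])
g=cp('s12',217,208,.078);d=g[:2]-S;print('grip',g,np.degrees(np.arctan2(d[1],d[0]))%360,np.hypot(*d))
a,b=cp('s12',342,369,.052),cp('s12',474,276,.052)
print('holes',inlane(a),inlane(b),(inlane(a)+inlane(b))/2)
for q in [(180,570),(630,240)]: print('dark line',inlane(cp('s12',*q,.038)),inlane(cp('s12',*q,.012)))
for q in [(280,455),(345,410),(515,295)]: print('blk edge',inlane(cp('s12',*q,.052)))
"
```

```text
scene [ 0.9199 -0.3917  0.7253]
top [ 0.378  -0.0765  1.1265]
grip [0.5482 0.0634 0.078 ] 231.39325420444024 0.05954640461889662
holes [-0.0028 -0.0429] [-0.0044  0.0291] [-0.0036 -0.0069]
dark line [ 0.0196 -0.1417] [ 0.0099 -0.1275]
dark line [0.0133 0.1034] [0.0033 0.1269]
blk edge [ 0.011  -0.0882]
blk edge [ 0.0108 -0.0554]
blk edge [0.011  0.0345]
```

```bash
python3 -c "
from h import *
t=grab_frame('top')
cv2.imwrite('pics/t13.png',cv2.resize(t[95:180,95:255],None,fx=5,fy=5,interpolation=2))
for d in (225,231,236,241):
  a=np.radians(d);p=S+.06*np.array([np.cos(a),np.sin(a)]);
  q=proj('scene',[*p,.078]);print(d,(q-[300,160]+.5)*6-.5,(proj('top',[*p,.078])-[95,95]+.5)*5-.5)
"
```

```text
225 [216.0402 194.4952] [495.1213 271.8701]
231 [215.7269 207.0774] [503.4314 262.4876]
236 [216.8325 217.7653] [509.5697 254.0567]
241 [219.1881 228.5533] [514.9431 245.1383]
```

View pics/t13.png

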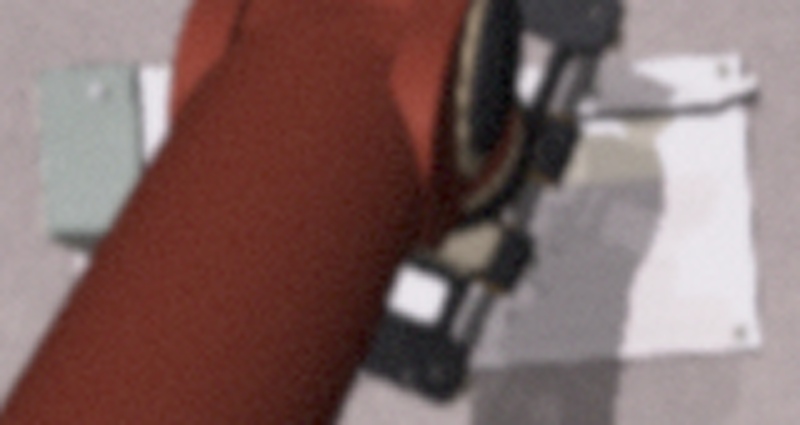

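```bash
python3 -c "
from h import *
go(.56,-.10,.16,-87.1)"
```

```text
clock 19.1 tcp [0.5567 0.057  0.1574] yaw -23.956763768456124 F [-0.23   -0.2384 -1.0939] q7 -0.23441918364945552
delta [ 0.0668  0.1421 -0.0026] turn 1.1020573726050171
```

Request:
apply_moves(deltas=[[[0.01, 0.02, 0, 0.16], [0.025, 0.05, 0, 0.32], [0.04, 0.085, 0, 0.48], [0.055, 0.12, -0.003, 0.64], [0.067, 0.142, -0.003, 0.8], [0.067, 0.142, -0.003, 0.96], [0.067, 0.142, -0.003, 1.1], [0.067, 0.142, -0.003, 1.1]]], hand=0.5)

```text
clock: 20.1
tcp_pos: [0.5595, -0.0997, 0.1585]
tcp_rot: [0.726, -0.688, -0.001, 0.001]
ft_force: [0.5, -0.3, -0.1]
width: 0.0467
```

```bash
python3 -c "
from h import *
t=grab_frame('top')
cv2.imwrite('pics/t14.png',cv2.resize(t[95:180,95:255],None,fx=5,fy=5,interpolation=2))
t=grab_frame('scene')
cv2.imwrite('pics/s14.png',cv2.resize(t[160:260,300:420],None,fx=6,fy=6,interpolation=2))
"
```

```text
(no output)
```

View pics/t14.png

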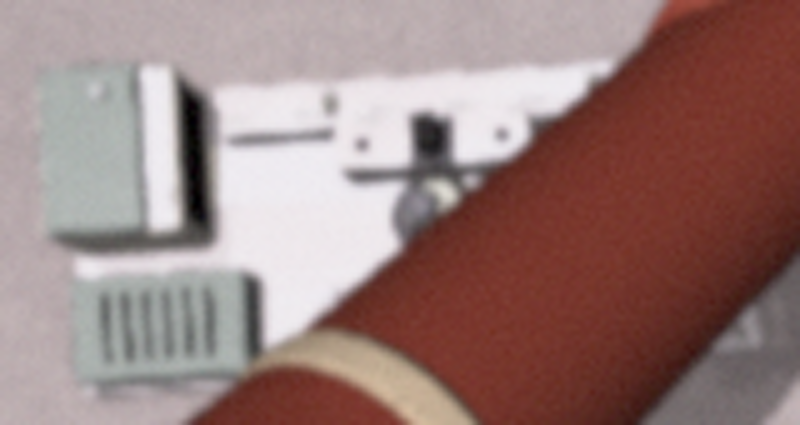

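View pics/s14.png

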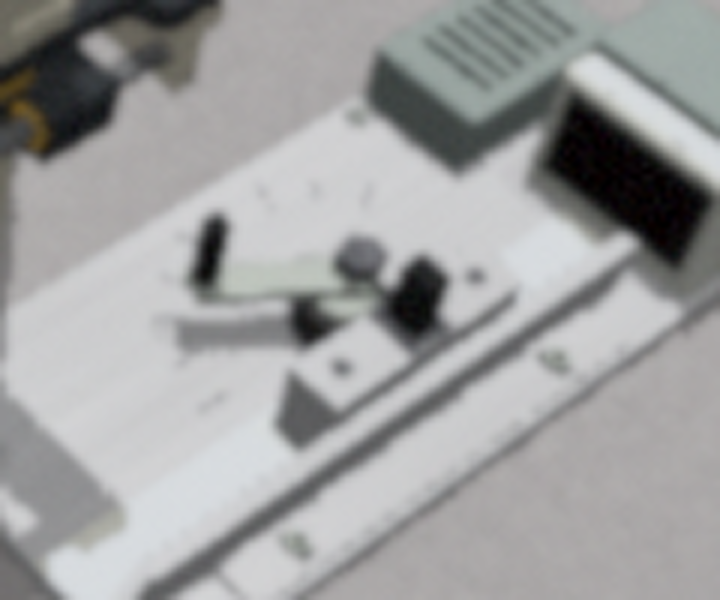

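```bash
python3 -c "
from h import *
OFF['s']=('scene',300,160,6);OFF['t']=('top',95,95,5)
a,b=cp('t',362,144,.052),cp('t',502,133,.052);print('holes top',inlane(a),inlane(b),(inlane(a)+inlane(b))/2)
a,b=cp('s',342,368,.052),cp('s',476,276,.052);print('holes sc',inlane(a),inlane(b),(inlane(a)+inlane(b))/2)
for q in [(230,133),(330,127),(712,103)]: print('fence in',inlane(cp('t',*q,.038)))
for q in [(300,452),(630,245)]: print('fence out top?',inlane(cp('s',*q,.038)))
for q in [(620,238),(340,415),(515,297)]: print('fence top inner?',inlane(cp('s',*q,.038)))
for q,z in [((217,217),.078),((205,285),.044),((211,251),.061)]:
  g=cp('s',*q,z);d=g[:2]-S;print('grip',np.degrees(np.arctan2(d[1],d[0]))%360,np.hypot(*d))
for q in [(360,262),(360,252)]:
  for z in (.05,.055,.06): print('stud head',z,inlane(cp('s',*q,z)))
print('stud top', [inlane(cp('t',413,212,z)) for z in (.05,.06)])
"
```

```text
holes top [-0.002   0.0274] [-0.0011 -0.0447] [-0.0015 -0.0087]
holes sc [-0.0031 -0.0426] [-0.0039  0.0297] [-0.0035 -0.0065]
fence in [0.0115 0.0982]
fence in [0.0113 0.0462]
fence in [ 0.0108 -0.1534]
fence out top? [ 0.0088 -0.0725]
fence out top? [0.015  0.1014]
fence top inner? [0.0103 0.1011]
fence top inner? [ 0.0058 -0.0489]
fence top inner? [0.0061 0.0453]
grip 235.64187312385192 0.05989357208704915
grip 240.24022275066358 0.05990067962018702
grip 237.7368648547053 0.05978705555350044
stud head 0.05 [-0.0354  0.0008]
stud head 0.055 [-0.0331 -0.003 ]
stud head 0.06 [-0.0308 -0.0068]
stud head 0.05 [-0.0389  0.0045]
stud head 0.055 [-0.0365  0.0006]
stud head 0.06 [-0.0342 -0.0033]
stud top [array([-0.0387,  0.0036]), array([-0.0406,  0.002 ])]
```

```bash
python3 -c "
from h import *
go(*lane(-.003,-.008),.14,-87.13)"
```

```text
clock 20.2 tcp [ 0.5597 -0.0997  0.1591] yaw -86.83546862658515 F [-0.8699 -0.4081 -0.5752] q7 -0.8366324462141262
delta [-0.1998 -0.0667  0.019 ] turn 0.0051405422165096285
```

Request:
apply_moves(deltas=[[[-0.03, -0.01, 0, 0.005], [-0.07, -0.023, 0, 0.005], [-0.11, -0.037, 0, 0.005], [-0.15, -0.05, 0, 0.005], [-0.18, -0.06, 0.01, 0.005], [-0.2, -0.067, 0.019, 0.005], [-0.2, -0.067, 0.019, 0.005], [-0.2, -0.067, 0.019, 0.005], [-0.2, -0.067, 0.019, 0.005]]])

```text
clock: 21.32
tcp_pos: [0.6166, 0.101, 0.1415]
tcp_rot: [0.723, -0.691, 0.001, 0.0]
ft_force: [0.1, -1.0, 0.4]
width: 0.0467
```

```bash
python3 -c "
from h import *
go(*lane(-.003,-.008),.079,-87.13)"
```

```text
clock 21.325 tcp [0.6166 0.101  0.1415] yaw -87.4365270311206 F [ 0.0639 -0.9726  0.3993] q7 -1.1843199129342188
delta [-0.0025  0.0012  0.0625] turn -0.005349905939417506
```

Request:
apply_moves(deltas=[[[-0.002, 0.001, 0.025, -0.004], [-0.002, 0.001, 0.05, -0.004], [-0.002, 0.001, 0.062, -0.004], [-0.002, 0.001, 0.062, -0.004], [-0.002, 0.001, 0.062, -0.004]]])

```text
clock: 21.95
tcp_pos: [0.6162, 0.1048, 0.0798]
tcp_rot: [0.725, -0.689, 0.001, -0.001]
ft_force: [0.1, 0.6, 0.4]
width: 0.0463
```

```bash
python3 -c "
from h import *
go(*lane(-.003,-.008),.079,-87.13)
t=grab_frame('scene')
cv2.imwrite('pics/s15.png',cv2.resize(t[160:260,300:420],None,fx=6,fy=6,interpolation=2))
"
```

```text
clock 21.95 tcp [0.6162 0.1048 0.0798] yaw -87.05767414368097 F [0.104  0.5866 0.4462] q7 -1.1323521169817896
delta [0.0013 0.001  0.0008] turn 0.001262324327091344
```

View pics/s15.png

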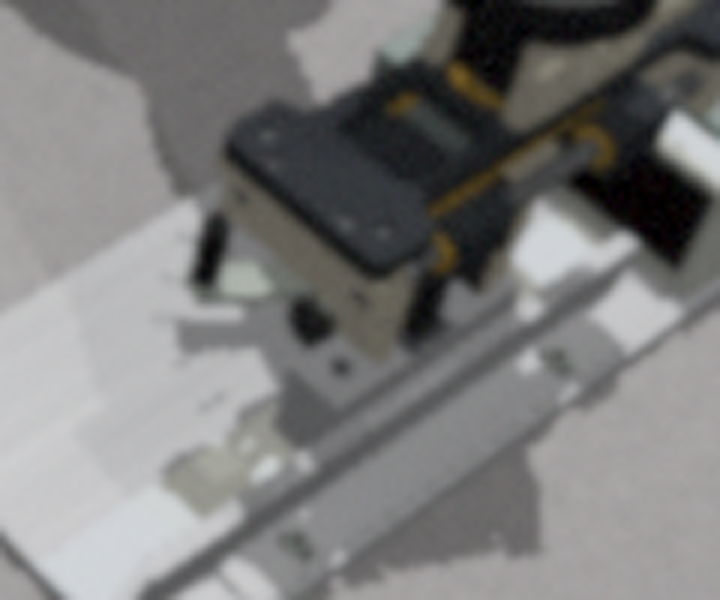

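Fingers straddle the tab (near 430,300); the lever stands as set. Closing.

Request:
apply_moves(deltas=[[[0, 0.001, 0.001, 0.001], [0, 0.001, 0.001, 0.001], [0, 0.001, 0.001, 0.001], [0, 0.001, 0.001, 0.001], [0, 0.001, 0.001, 0.001], [0, 0.001, 0.001, 0.001]]], hand=0)

```text
clock: 22.75
tcp_pos: [0.6146, 0.1032, 0.0779]
tcp_rot: [0.724, -0.689, 0.001, 0.001]
ft_force: [0.3, -5.5, -0.3]
width: 0.012
```

```bash
python3 -c "
from h import *
go(*lane(-.003,-.008),.079,-87.13);o=st()[0];print(inlane(o['tcp_pos']),o['wrist_torque'])
"
```

```text
clock 22.75 tcp [0.6146 0.1032 0.0779] yaw -87.15971197820032 F [ 0.3469 -5.5326 -0.2654] q7 -1.1312593150302495
delta [-0.0002 -0.0008 -0.0011] turn -0.0005185718468766988
[-0.0038 -0.0082] [-1.0301  0.1677  0.0879]
```

Request:
apply_moves(deltas=[[[0.006, 0, 0, 0], [0.014, 0, 0, 0], [0.022, 0, 0, 0], [0.03, 0, 0, 0], [0.03, 0, 0, 0]]])

```text
clock: 23.38
tcp_pos: [0.615, 0.0991, 0.0796]
tcp_rot: [0.729, -0.684, -0.015, -0.012]
ft_force: [-4.9, 24.6, 17.1]
width: 0.0116
```

```bash
python3 -c "
from h import *
go(*lane(-.004,-.100),.079,-87.13);o=st()[0];print(inlane(o['tcp_pos']),o['wrist_torque'])
"
```

```text
clock 23.375 tcp [0.615  0.0991 0.0796] yaw -86.36769029108132 F [-4.8795 24.6463 17.1216] q7 -1.0844177662507901
delta [ 0.0876  0.0016 -0.0027] turn 0.013304814340550523
[-0.0036 -0.0124] [ 5.9406  1.3587 -0.1919]
```

Request:
apply_moves(deltas=[[[-0.012, 0, -0.001, 0], [-0.012, 0, -0.003, 0], [-0.012, 0, -0.003, 0]]])

```text
clock: 23.75
tcp_pos: [0.6152, 0.0901, 0.0798]
tcp_rot: [0.726, -0.688, -0.002, -0.001]
ft_force: [1.7, 4.6, -5.2]
width: 0.0121
```

```bash
python3 -c "
from h import *
go(*lane(-.004,-.100),.079,-87.13);o,M,y=st();print(inlane(o['tcp_pos']),o['wrist_torque']);print(M)
t=grab_frame('scene')
cv2.imwrite('pics/s16.png',cv2.resize(t[160:260,300:420],None,fx=6,fy=6,interpolation=2))
"
```

```text
clock 23.75 tcp [0.6152 0.0901 0.0798] yaw -86.97695630881465 F [ 1.6844  4.6271 -5.1945] q7 -1.1050015251385992
delta [0.0787 0.0005 0.0005] turn 0.0026711163105899534
[-0.0037 -0.0213] [ 1.0497 -0.2693  0.0669]
[[ 0.0527 -0.9986 -0.0007]
 [-0.9986 -0.0527  0.0037]
 [-0.0037  0.0005 -1.    ]]
```

View pics/s16.png

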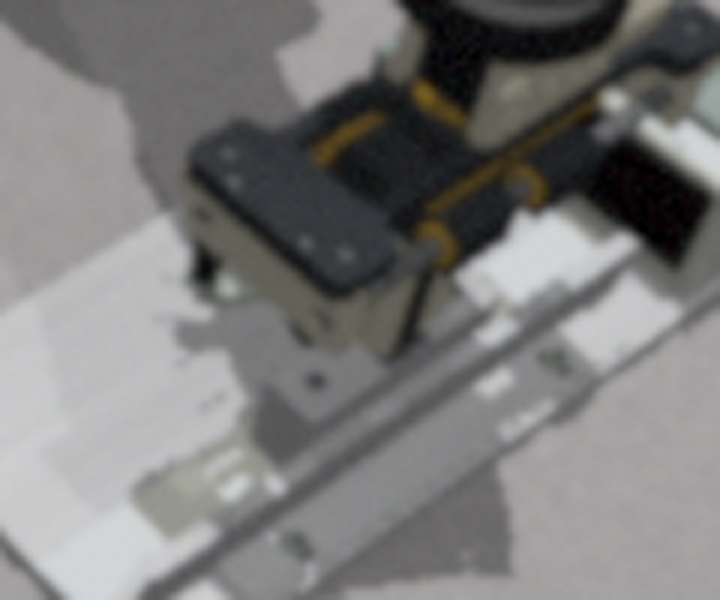

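Request:
apply_moves(deltas=[[[0.004, 0, 0.0003, 0], [0.01, 0, 0.0003, 0], [0.016, 0, 0.0003, 0], [0.022, 0, 0.0003, 0], [0.022, 0, 0.0003, 0]]])

```text
clock: 24.42
tcp_pos: [0.6164, 0.0631, 0.0804]
tcp_rot: [0.724, -0.69, 0.001, 0.001]
ft_force: [2.2, 1.2, -7.3]
width: 0.0115
```

```bash
python3 -c "
from h import *
go(*lane(-.004,-.100),.079,-87.13);o,M,y=st();print(inlane(o['tcp_pos']),o['wrist_torque'])
"
```

```text
clock 24.425 tcp [0.6164 0.0631 0.0804] yaw -87.2033370060773 F [ 2.2492  1.159  -7.2853] q7 -1.0706669163161118
delta [ 0.0516 -0.      0.0015] turn -0.0012799722196041464
[-0.0039 -0.0484] [ 0.1773 -0.395  -0.0398]
```

Request:
apply_moves(deltas=[[[0.007, 0, 0.0003, 0], [0.014, 0, 0.0006, 0], [0.021, 0, 0.001, 0], [0.028, 0, 0.001, 0], [0.035, 0, 0.001, 0], [0.042, 0, 0.001, 0], [0.048, 0, 0.001, 0], [0.052, 0, 0.001, 0], [0.052, 0, 0.001, 0]]])

```text
clock: 25.55
tcp_pos: [0.6191, 0.0129, 0.0795]
tcp_rot: [0.725, -0.689, 0.0, 0.0]
ft_force: [0.7, 0.6, -3.4]
width: 0.012
```

```bash
python3 -c "
from h import *
t=grab_frame('scene')
cv2.imwrite('pics/s17.png',cv2.resize(t[150:270,270:420],None,fx=5,fy=5,interpolation=2))
go(*lane(-.004,-.100),.079,-87.13);o,M,y=st();print(inlane(o['tcp_pos']),o['wrist_torque'])
"
```

```text
clock 25.6 tcp [0.6191 0.0134 0.0794] yaw -87.09001785720814 F [ 0.3764  1.043  -3.4109] q7 -0.9912506216089885
delta [0.0019 0.0003 0.0004] turn 0.000697820033720666
[-0.0037 -0.0981] [0.0389 0.105  0.015 ]
```

View pics/s17.png

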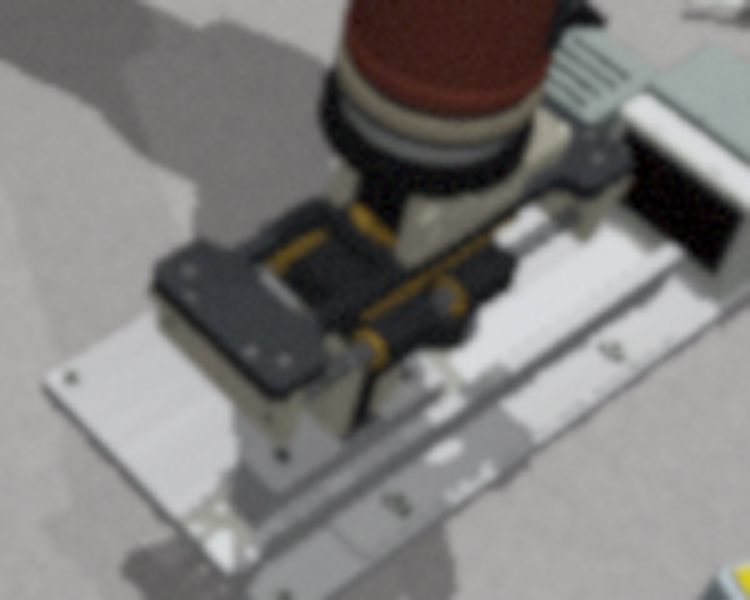

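Request:
apply_moves(deltas=[[[0.001, 0, 0.0008, 0], [0.002, 0, 0.0015, 0], [0.003, 0, 0.0015, 0], [0.003, 0, 0, 0], [0.003, 0, -0.03, 0], [0.003, 0, -0.05, 0], [0.003, 0, -0.05, 0]]])

```text
clock: 26.48
tcp_pos: [0.6206, 0.0098, 0.1315]
tcp_rot: [0.725, -0.689, 0.002, -0.001]
ft_force: [1.2, 0.3, -3.5]
width: 0.012
```

```bash
python3 -c "
from h import *
go(.60,-.24,.10,-87.13)
"
```

```text
clock 26.475 tcp [0.6206 0.0098 0.1315] yaw -87.09598026407636 F [ 1.1657  0.2545 -3.5366] q7 -1.0288186392897507
delta [0.2484 0.0334 0.0315] turn 0.0005937564025264355
```

Request:
apply_moves(deltas=[[[0.03, 0.004, 0, 0], [0.07, 0.01, 0, 0], [0.11, 0.015, 0, 0], [0.15, 0.02, 0, 0], [0.19, 0.025, 0, 0], [0.225, 0.03, 0.015, 0], [0.248, 0.033, 0.03, 0], [0.248, 0.033, 0.05, 0], [0.248, 0.033, 0.06, 0], [0.248, 0.033, 0.06, 0], [0.248, 0.033, 0.06, 0]]])

```text
clock: 27.85
tcp_pos: [0.5997, -0.2379, 0.0698]
tcp_rot: [0.726, -0.688, 0.0, -0.0]
ft_force: [-1.0, 0.8, -3.6]
width: 0.0119
```

```bash
python3 -c "
from h import *
t=grab_frame('top')
cv2.imwrite('pics/t18.png',cv2.resize(t[95:180,95:255],None,fx=5,fy=5,interpolation=2))
t=grab_frame('scene')
cv2.imwrite('pics/s18.png',t)
go(.60,-.24,.066,-87.13)
"
```

```text
clock 27.95 tcp [ 0.5995 -0.2385  0.0701] yaw -87.02798980814613 F [ 0.4917 -0.6325 -3.1129] q7 -0.632892383019268
delta [ 0.0015 -0.0004  0.0041] turn 0.001780413718441278
```

View pics/t18.png

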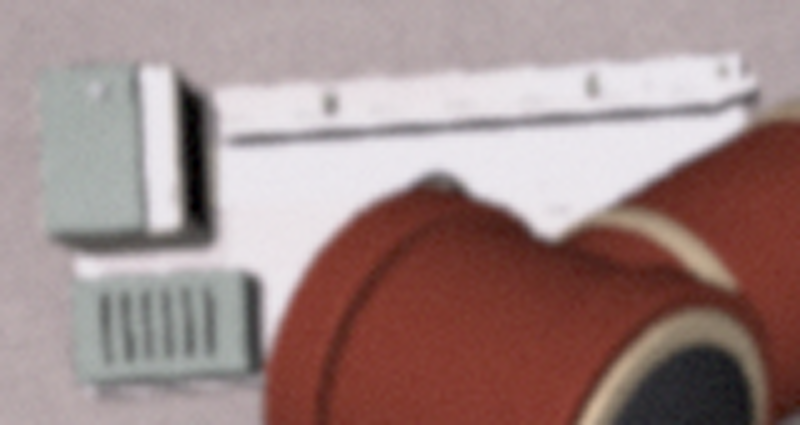

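View pics/s18.png

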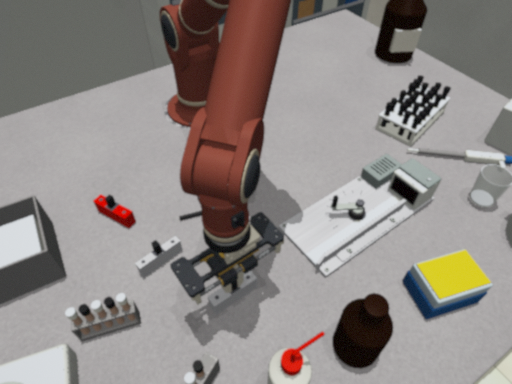

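Request:
apply_moves(deltas=[[[0, 0, 0.002, 0], [0, 0, 0.003, 0], [0, 0, 0.004, 0], [0, 0, 0.004, 0]]])

```text
clock: 28.45
tcp_pos: [0.5989, -0.2389, 0.0658]
tcp_rot: [0.725, -0.689, -0.0, -0.0]
ft_force: [-0.3, 0.6, -0.6]
width: 0.0121
```

Request:
apply_moves(deltas=[[[0, 0, 0, 0], [0, 0, 0, 0], [0, 0, 0, 0], [0, 0, 0, 0], [0, 0, -0.02, 0], [0, 0, -0.06, 0], [0, 0, -0.1, 0], [0, 0.03, -0.12, 0], [0, 0.09, -0.12, 0], [0, 0.12, -0.12, 0], [0, 0.12, -0.12, 0]]], hand=0.5)

```text
clock: 29.82
tcp_pos: [0.4771, -0.2461, 0.1873]
tcp_rot: [0.723, -0.69, 0.001, -0.001]
ft_force: [1.5, 0.4, -0.3]
width: 0.0465
```

```bash
python3 -c "
from h import *
o=get_obs();print(o['tcp_pos'],o['width'],o['ft_force'],o['clock'])
t=grab_frame('top');cv2.imwrite('pics/t19f.png',t)
cv2.imwrite('pics/t19.png',cv2.resize(t[95:180,95:255],None,fx=5,fy=5,interpolation=2))
t=grab_frame('scene');cv2.imwrite('pics/s19f.png',t)
cv2.imwrite('pics/s19.png',cv2.resize(t[160:260,300:420],None,fx=6,fy=6,interpolation=2))
"
```

```text
[ 0.4771 -0.2461  0.1873] 0.04654378100455953 [ 1.5249  0.3932 -0.3495] 29.825
```

View pics/s19f.png

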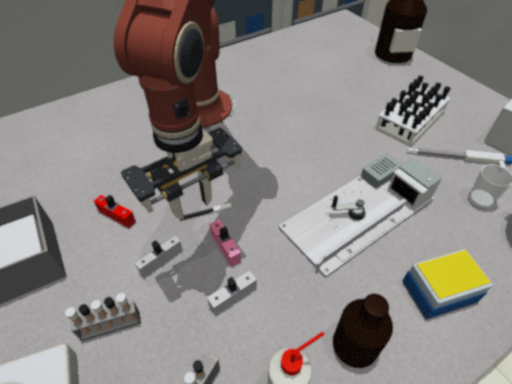

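View pics/s19.png

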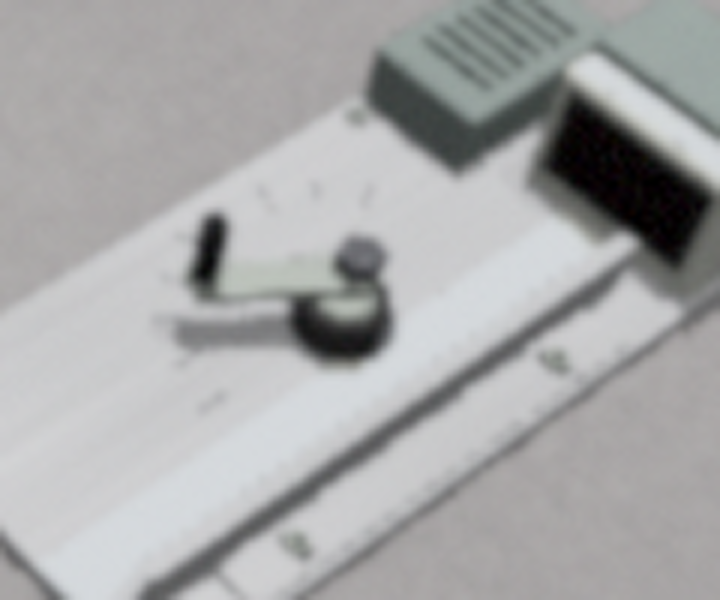

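View pics/t19f.png

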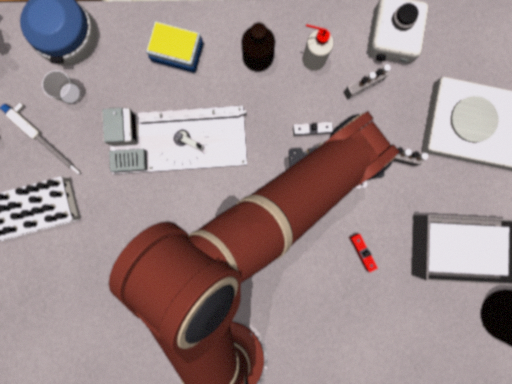

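View pics/t19.png

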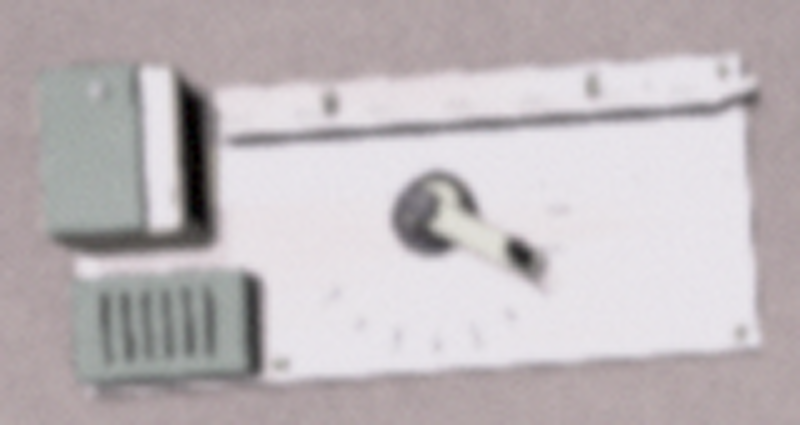

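```bash
python3 -c "
from h import *
OFF['t']=('top',95,95,5)
t=cv2.imread('pics/t19.png').min(2)
for u in (425,432,440,450):
  c=t[120:265,u].astype(int);print(u,[ (120+i,c[i]) for i in range(0,145,4)][:22])
for v in (170,171,173): print('roller edge',inlane(cp('t',437,v,.036)))
for v in (120,122): print('fence top edge',inlane(cp('t',437,v,.038)))
g=cp('t',518,249,.078);d=g[:2]-S;print('grip',np.degrees(np.arctan2(d[1],d[0]))%360,np.hypot(*d))
a0,a=cp('t_feed',377,308,.078),g
"
```

```text
425 [(120, np.int64(194)), (124, np.int64(154)), (128, np.int64(133)), (132, np.int64(153)), (136, np.int64(187)), (140, np.int64(215)), (144, np.int64(226)), (148, np.int64(227)), (152, np.int64(227)), (156, np.int64(227)), (160, np.int64(226)), (164, np.int64(224)), (168, np.int64(213)), (172, np.int64(188)), (176, np.int64(153)), (180, np.int64(138)), (184, np.int64(138)), (188, np.int64(141)), (192, np.int64(133)), (196, np.int64(129)), (200, np.int64(125)), (204, np.int64(119))]
432 [(120, np.int64(196)), (124, np.int64(157)), (128, np.int64(139)), (132, np.int64(159)), (136, np.int64(194)), (140, np.int64(219)), (144, np.int64(227)), (148, np.int64(228)), (152, np.int64(228)), (156, np.int64(227)), (160, np.int64(226)), (164, np.int64(219)), (168, np.int64(198)), (172, np.int64(164)), (176, np.int64(138)), (180, np.int64(142)), (184, np.int64(160)), (188, np.int64(165)), (192, np.int64(151)), (196, np.int64(129)), (200, np.int64(115)), (204, np.int64(109))]
440 [(120, np.int64(194)), (124, np.int64(158)), (128, np.int64(146)), (132, np.int64(172)), (136, np.int64(204)), (140, n
[... 354 characters left out ...]
int64(158))]
450 [(120, np.int64(186)), (124, np.int64(150)), (128, np.int64(145)), (132, np.int64(178)), (136, np.int64(212)), (140, np.int64(226)), (144, np.int64(228)), (148, np.int64(229)), (152, np.int64(229)), (156, np.int64(227)), (160, np.int64(227)), (164, np.int64(226)), (168, np.int64(213)), (172, np.int64(184)), (176, np.int64(148)), (180, np.int64(133)), (184, np.int64(144)), (188, np.int64(172)), (192, np.int64(188)), (196, np.int64(197)), (200, np.int64(198)), (204, np.int64(196))]
roller edge [-0.0146 -0.0078]
roller edge [-0.0152 -0.0077]
roller edge [-0.0162 -0.0077]
fence top edge [ 0.0113 -0.0096]
fence top edge [ 0.0102 -0.0096]
grip 240.0817315405934 0.06228774322626399
```

```bash
python3 -c "
from h import *
o=get_obs();print(o['joint_velocities'],o['ft_force'])
sign_off()"
```

```text
[-0.0074  0.024  -0.0175 -0.0215 -0.0015 -0.0033  0.0026] [-0.8853  0.1435  0.8001]
the job is handed in; nothing more can be done
```

The lane is set and the job is handed in at about 30 s. The hand-in reported no verdict, so success rests on my own checks below.

**What I did:**
- I stood the wide block on the open end of the lane, touched it to the fence and slid it in beside the roller.
- I swung the lever with one finger pad until about 3.5 N of resistance showed, at a stud angle of about 1.87 rad, then let go.
- I regripped the block, slid it out to the open end, and stood it on the bench off the feeder.

**What the last checks showed:**
- **Gap:** the top picture gives about 25.4 mm, good to about 0.7 mm. That fits within the 24.2–26.2 mm band.
- **Lever:** it looks the same before and after the slide, with the grip at about 240 degrees.
- **Blocks:** the wide block stands upright clear of the feeder. The narrow block looked unmoved in the scene pictures; I did not measure its position again.
- **Robot:** the arm was clear of everything at hand-in.

**What went wrong or disagreed:**
- The first pull on the block jammed at about 25 N because I was pressing it down onto the deck. After I eased it upward it slid with 1 to 5 N of drag. It rode up to about 2 mm above its resting height by the tool reading and may have been just off the deck near the open end, within the height limit. I lowered it again before lifting it out.
- The first reading of the lever from the scene picture (231 degrees) disagreed with the arm's own reading (about 241 degrees). Clearer views afterwards gave 236 to 240 degrees.

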